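# Clamp a flow cell into its dock with the cam lock

### The arm

A 6-joint arm with a two-finger parallel gripper is mounted at the origin on a cart in front of the work surface, level with it; the furniture and walls round the work are solid. World frame = base frame: x ahead of the robot, y to its left, z up, the work surface at z = 0. Lengths are in m, angles in degrees, forces in N, time in s.
With the tool pointing down it reaches from about 0.35 to 0.725 m from the base axis. Payload 4.3 kg.
Tool frame: the origin (TCP) lies on the mounting face of the last link; the fingertips stand arm.tcp_to_tips ahead of it and the grasp point (between the pads) lies 155 mm ahead of it (arm.tcp_to_tips is the distance from the TCP to the fingertips, in m); x points along the fingers, y is the direction in which the jaws open and shut, and the axes are right-handed (so a half turn about x gives the same grasp; the last joint's range is limited). The gripper opens to 85 mm and grips with 20 to 120 N. Pads are 22 mm wide; open, the fingers measure 114 mm over their backs; the gripper's body (76 mm by 85 mm) begins 54 mm behind the grasp point. The pads swing forward as they close: fully open they stand 13 mm farther back than shut.
Start: joints at [64.727, 21.618, 4.641, 73.018, 0, 83.68], TCP at [0.187, 0.544, 0.405] pointing down, gripper open.
Joint ranges: [-156.06, 156.06], [-48.1, 94.91], [-58.44, 69.94], [-101.28, 121.22], [-78.64, 73.56], [-180, 180]. Speed limits (degrees/s): [147.25, 147.25, 180, 180, 180, 180].

### API

Orientations are given as [roll, pitch, yaw] about the fixed x, y, z axes, in that order (R = Rz(yaw) Ry(pitch) Rx(roll)).
In Python, from cell import arm gives the robot as it stands. The module is installed in compiled form; this text tells all that it offers.
- The arm moves only by the tool apply_moves, never from a script. Its argument "rows" is a list of rows, each a list of 3 entries, a list of its own where there are three numbers: the gripper command: -1 is fully open, 1 is shut, values between are in proportion, then the shift along the tool's x, y, z in m, then the turn, a rotation vector about the tool's x, y, z in rad. In form: [[gripper, [tx, ty, tz], [wx, wy, wz]], ...]. A call has 1 to 5 rows; each row shifts and turns the commanded pose from where the row before left it, along the tool's axes as they then stand; what a row does not reach is not made up. A row lasts 1/10 s, in which the tool goes at most 50 mm and 8.59 degrees, less where a joint would pass 70% of its speed; a pose out of reach is approached as far as the arm can. A call with a gripper value outside its range is refused whole. The fingers move at their own pace and stop on an object; "newtons" is the grip in N (left out, the last holds). Time passes only in rows, so rows that do not move let the fingers close. It gives the time, the measured TCP pose, the force and the opening at its end, in the units of the state.
- arm.read_state(): the state, without advancing time (a new reading comes with each control period).
- arm.snapshot(name): name is "scene" or "top" or "wrist"; returns a dict with "img" (384x512x3 uint8, red, green, blue), "depth" (384x512 float32, m along the optical axis (not along the pixel's ray), 0 where there is no reading), "vfov" (degrees; the focal length in pixels is half the picture's height over the tangent of half this angle, whatever the lens; pixels are square), "cx", "cy" (the principal point, pixels), "rvec" (rotation vector, rad) and "tvec" (3), from world to camera coordinates, as OpenCV has them. Camera axes: x right, y down, z forward; pixel columns grow to the right and rows downward; lengths in m; the calibration is good to about 2 mm. A picture is of the moment at which its call begins.
- arm.close_job(): hands the job in, once; it reports no verdict.
Trained networks look in a picture, given as the dict that the camera call returned (one of the last four; its "shot" number tells which), for a name from the list of things; names that differ only in an ending like _2 or _b are one class to them, and where a whole thing is asked for, a point or a joint stands for the part that bears it (a point fixed in the world has none). Each returns a list of dicts, best first, with "p" (0 to 1); they miss things now and then, are a little off and sometimes report something else, mostly with a low value. They report only what shows in the picture. A call takes as long as a camera call.
- arm.recognise(picture, thing): "centre" ([column, row] in pixels, amid what is visible of it).
- arm.landmark_of(picture, thing): "centre" ([column, row] in pixels: a listed point, or the origin of a listed thing).
The state is a dict: "time": time; "qpos": joint angles; "dq": joint speeds; "joint_efforts": joint torques, N m; "tcp_pos": TCP position; "ee_rot": TCP orientation; "contact_force": force on the tool from outside, world axes, zero at the start; "torque": the same for the moment, N m; "grip_width": finger opening in m.
Only numpy, scipy, OpenCV 4.12 (cv2) and the standard library are available. Lean on these libraries where they do the work, as an engineer would, in place of code of your own. Each camera call takes 0.05 s, during which the arm holds its last target. There are 200 camera calls.

### The job

Fit the flow cell into its bench dock: set it flat on the dock with both slots over the two pins and its headed bolt reaching into the open mouth of the cam disc, and let go. Then turn the cam's six-sided knob clockwise (seen from above) half a turn, regripping it since the keeper fin beside it stops the fingers, fully to its stop, so that the hook draws the bolt in and the cell is pressed tight against the rubber seal. Leave the other things on the worktop where they are.

Things in the scene. Friction and masses are not known exactly. Their poses are not given: they have to be found in the camera images.
- dock: Dock: fixed aluminium base plate, x = -125 to 145, y = -65 to 65, 12 mm thick. Origin: on its underside, mid-width, 10 mm from the plate's middle towards the pins. x points from the pins to the cam, the way the cell is drawn in; z up. Cam's upright axis at x = 65, y = 0. Two seal posts (x = 1 to 15, y = 20 to 54 either side, to z = 60) leave a gap for the bolt.
- pin_left (a point): Tip of one of two upright steel pins, 10 mm across, tapering to 7 at the tip, at dock x = -58.5, y = +42, from z = 12 to z = 40 mm. The slots leave 1 mm either side of the pins: feel for them if the plate lands on a tip.
- pin_right (a point): Tip of the other pin, at dock x = -58.5, y = -42, z = 40 mm.
- cell: Flow cell, loose, 0.26 to 0.46 kg, starts flat on the worktop. Origin: centre of the underside of its white plate, 90 (x) x 112 (y) x 10 mm; x points to its bolt, z up. Two slots through the plate at x = 0, y = +42 and -42, each 25 long in x, 12 wide in y. An upright flange, 96 wide, 50 high, has its front face at x = 45.
- cell_grip (a point): Middle of the cell's blue, dark-topped grip block, at cell x = -5, y = 0, z = 52 mm. The block is 40 (cell x) x 26 (cell y) and rises from z = 10 to z = 68.
- bolt_head (a point): Centre of the top of the bolt's head, at cell x = 94, y = 0, z = 42 mm: an upright steel cylinder 12 across, down to z = 11, on a 10 mm bolt that runs out from the flange along x at z = 17.
- cell_seat (a point): Where the cell's origin lies when drawn tight: dock x = -53, y = 0, z = 12 mm, axes as the dock's. Set the cell down about 9 mm before this, at dock x = -62 (-66 to -58 will do): the pins then pass the slots, the flange clears the seal pads and the bolt's head stands in the cam's mouth.
- cam_knob (a point): On the cam's axis, 82 mm above the worktop, in the black hexagonal knob, 36 mm across flats, each flat 21 wide, z = 63 to 96; grip two opposite flats. One pair of flats faces along dock x at cam = 0 and they turn with it. Below, a steel part disc (radius up to 51, z = 57 to 64) carries the spiral hook (down to z = 38); a red dot marks its lip.
- fin_end (a point): Knob-side end of the fixed aluminium keeper fin, 24 mm from the cam's axis on its +x side (dock x = 89, y = 0, z = 80). The fin runs from here along dock x to x = 137, 10 mm thick, z = 66 to 95. Fingers turning the knob cannot pass it: keep the line between them at least 45 degrees off dock x, and regrip.
- cam (a joint): Angle of the cam (rad), 0 to its stop at 3.14, growing clockwise from above. It starts open, at 0 to 0.3, mouth facing the cell's place. The hook meets the bolt's head from about 0.8 on and has drawn it in by about 2.8. Turning takes 0.05 Nm free, up to about 0.3 Nm while drawing in; it stays where it is left.
- seal (a joint): How far the two sprung black rubber seal pads (free faces at dock x = -12, y = 25 to 47 either side, z = 36 to 54 mm) are pressed in (m): 0 free, about 0.004 with the cell drawn tight, 0.007 at most. They push back with 4 N at first and 2 N more per mm.
- wash_bottle: Bystander: white squeeze wash bottle with a blue cap and spout, 192 mm tall; leave it alone. Origin: centre of its underside.
- buffer_0: Bystander: white bottle with a red band, 54 across, 109 mm tall; leave it alone. Origin: centre of its underside.
- buffer_1: Bystander: white bottle with a yellow band, 54 across, 109 mm tall; leave it alone. Origin: centre of its underside.
- beaker_1: Bystander: clear beaker, 64 across, 82 mm tall; leave it alone. Origin: centre of its underside.
- timer: Bystander: small white timer, 58 x 58 x 18 mm, lying flat; leave it alone. Origin: centre of its underside.
- marker_0: Bystander: blue marker pen, 126 long, 14 mm thick, lying down; leave it alone. Origin: centre of its underside.
- tape_roll: Bystander: roll of cream paper tape, 68 across, 19 mm high; leave it alone. Origin: centre of its underside.
- amber_vial_0: Bystander: amber vial with a black cap, 24 across, 72 mm tall; leave it alone. Origin: centre of its underside.

How it is judged:
By the outcome, as a careful person would: the job done as asked, in the order asked, and still so for the second after the job is handed in, with the robot touching nothing.
It also fails if it takes over 67 s, if anything falls off the work surface, if the arm or the gripper's body presses on something with over 40 N, if the wrist force passes 120 N, or if a joint passes its speed limit or range.

## Working session

There is one attempt and no reset: what is moved stays moved. The work goes in short steps, Python scripts to look and compute and a tool call to move; the robot and the scene stay as the last step left them, time stands still between calls to the robot, and variables do not carry over. Pictures are saved under pics/ and viewed, about 8 in all and at most 12, crops included, and the job is handed in when it is done.

Besides the shell and the picture viewer there is one more tool, called after ">>>" as name([rows], argument=value, ...), one row to a line, values as JSON. apply_moves: Moves the arm, as the interface text tells. Its arguments: {"type":"object","properties":{"rows":{"type":"array","items":{"type":"array"}},"newtons":{"type":"number"}},"required":["rows"]}

```bash
mkdir -p pics; cat > h.py <<'E'
import numpy as np, cv2
from cell import arm
from scipy.spatial.transform import Rotation as R
def K(s):
    f=s["img"].shape[0]/2/np.tan(np.radians(s["vfov"])/2)
    return np.array([[f,0,s["cx"]],[0,f,s["cy"]],[0,0,1.]])
def cam(s): 
    M=cv2.Rodrigues(np.array(s["rvec"],float))[0]; return M,np.array(s["tvec"],float).ravel()
def ray(s,uv,z):
    M,t=cam(s); o=-M.T@t; d=M.T@np.linalg.inv(K(s))@np.array([uv[0],uv[1],1.]); return o+d*(z-o[2])/d[2]
def proj(s,P):
    M,t=cam(s); p=K(s)@(M@np.array(P,float).reshape(-1,3).T+t[:,None]); return (p[:2]/p[2]).T
def cloud(s):
    M,t=cam(s); v,u=np.indices(s["depth"].shape); d=s["depth"].astype(float)
    p=np.stack([u*d,v*d,d],-1)@np.linalg.inv(K(s)).T; return (p-t)@M
def save(s,n,sc=1): cv2.imwrite("pics/"+n,cv2.resize(s["img"][:,:,::-1],None,fx=sc,fy=sc))
E
python3 - <<'E'
from h import *
print(arm.tcp_to_tips, arm.read_state())
Z=dict(pin_left=.04,pin_right=.04,cell=0,cell_grip=.052,bolt_head=.042,cell_seat=.012,cam_knob=.082,fin_end=.08,dock=0)
ss=[]
for n in("scene","top"):
    s=arm.snapshot(n); save(s,n+".png",1.5); print(n,s["vfov"],-cam(s)[0].T@cam(s)[1])
    for k,z in Z.items():
        for r in arm.landmark_of(s,k)[:2]: print(k,round(r["p"],2),np.round(r["centre"],1),np.round(ray(s,r["centre"],z),4))
E
```

```text
0.1734 {'time': 0.0, 'qpos': array([ 6.47263916e+01,  2.16610914e+01,  4.56334843e+00,  7.30169520e+01,
       -1.16011770e-04,  8.36812826e+01]), 'dq': array([-0.01229123, -0.04785856,  0.01001884, -0.01012372, -0.01786766,
        0.09825508]), 'joint_efforts': array([ 1.43918609e-03, -4.63607275e+01,  2.69873840e+01,  2.08072434e-02,
       -2.40470445e-04, -9.20715792e-06]), 'tcp_pos': array([0.18663152, 0.54355645, 0.40377134]), 'ee_rot': array([ -96.26076387,   89.88530495, -115.21565476]), 'contact_force': array([-0.25398287, -0.76767721,  0.50704977]), 'torque': array([0.01096219, 0.0169367 , 0.00546276]), 'grip_width': 0.08494999036662433}
scene 48.07228825224193 [0.09865471 0.93467512 0.91350534]
pin_left 0.7 [252.  180.7] [ 0.6246 -0.0744  0.04  ]
pin_right 0.76 [274.9 187.9] [ 0.541  -0.0769  0.04  ]
cell 0.66 [242.4 265. ] [0.4902 0.2322 0.    ]
cell_grip 0.71 [239.2 249.7] [0.5022 0.2286 0.052 ]
bolt_head 0.92 [265.6 237.9] [0.4636 0.1445 0.042 ]
cell_seat 0.94 [267.7 193.3] [ 0.5636 -0.0716  0.012 ]
cam_knob 0.84 [277.9 154.4] [ 0.5915 -0.2007  0.082 ]
fin_end 0.58 [266.  191.1] [ 0.5379 -0.0028  0.08  ]
fin_end 0.55 [279.8 154.5] [ 0.5867 -0.2061  0.08  ]
dock 0.77 [270.9 183.7] [ 0.5836 -0.1375  0.    ]
top 52.212161355789895 [0.46665475 0.01560759 1.42793248]
pin_left 0.59 [284.5 181.9] [ 0.6111 -0.0714  0.04  ]
pin_right 0.63 [287.2 201.1] [ 0.5428 -0.0813  0.04  ]
cell 0.83 [201.7 216.3] [0.4862 0.2264 0.    ]
cell 0.16 [274.5 141.6] [ 0.7647 -0.0361  0.    ]
cell_grip 0.74 [199.2 215.8] [0.4872 0.2275 0.052 ]
cell_seat 0.77 [283.1 192.8] [ 0.5743 -0.0683  0.012 ]
cell_seat 0.64 [320.4 188.2] [ 0.5925 -0.2035  0.012 ]
cam_knob 0.67 [319.  189.2] [ 0.5828 -0.1878  0.082 ]
cam_knob 0.29 [324.9 188.8] [ 0.5844 -0.2081  0.082 ]
fin_end 0.83 [326.4 184.8] [ 0.5985 -0.2137  0.08  ]
dock 0.64 [294.8 190.6] [ 0.5837 -0.1117  0.    ]
```

View pics/scene.png

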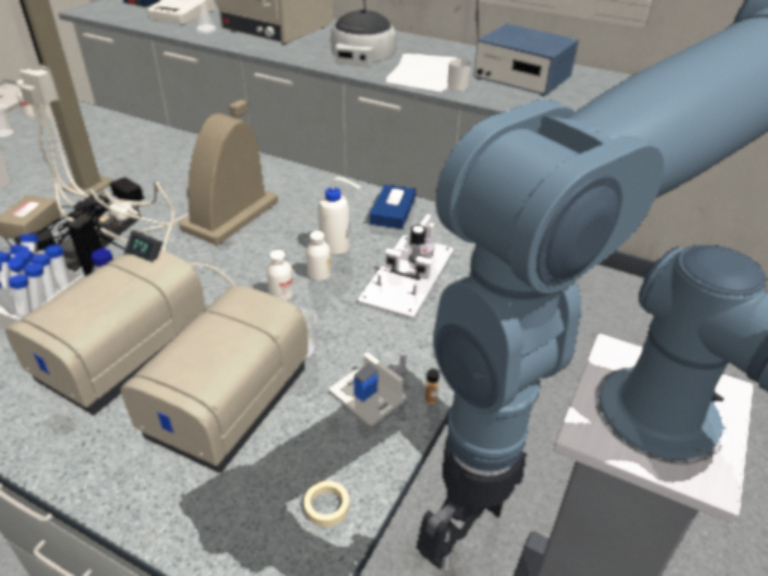

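View pics/top.png

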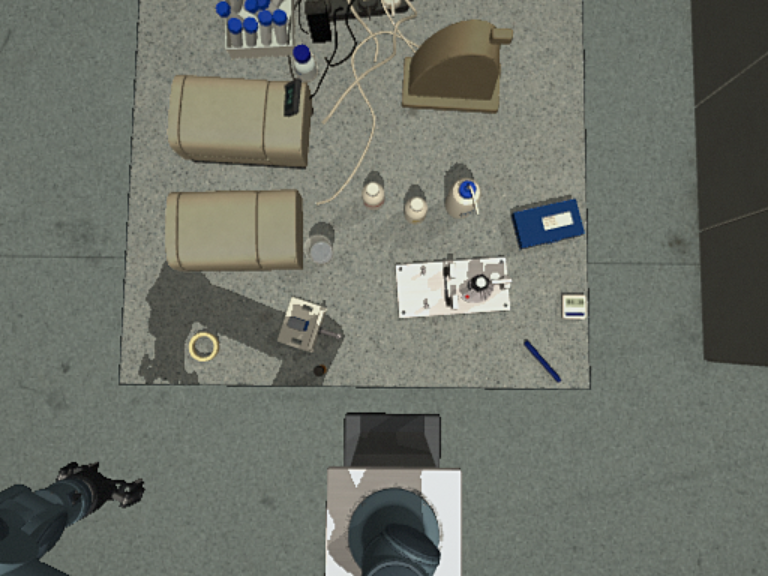

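The scene view shows the cell (plate around px 367,390, blue grip) on the left and the dock (px 405,280) ahead of the robot. In the top view the cell is at (303,325), with its bolt pointing right and slightly down. The dock is at (453,288), with the pins on the left and the cam at (480,283). The amber vial stands at (320,370), close to the cell. Next I'll set up a planner and use the wrist camera.

```bash
cat >> h.py <<'E'
def Rd(phi):  # tool down, jaw line at phi (deg, world)
    c,s=np.cos(np.radians(phi)),np.sin(np.radians(phi)); return np.array([[0,c,s],[0,s,-c],[-1,0,0]]).astype(float)
def pose():
    st=arm.read_state(); return np.array(st["tcp_pos"]),R.from_euler("xyz",st["ee_rot"],degrees=True).as_matrix(),st
def phi_now():
    p,r,_=pose(); return np.degrees(np.arctan2(r[1,1],r[0,1]))
def plan(wps,step=.04,ang=.13,start=None):
    """wps: list of (xyz,phi,maxstep or None); prints rows"""
    p,r,_=pose() if start is None else (*start,0)
    for w in wps:
        q,phi=np.array(w[0]),w[1]; sp=w[2] if len(w)>2 else step
        rt=Rd(phi); rv=(R.from_matrix(r).inv()*R.from_matrix(rt)).as_rotvec()
        n=max(1,int(np.ceil(max(np.linalg.norm(q-p)/sp,np.linalg.norm(rv)/ang))))
        rows=[];rc=r
        for i in range(n):
            rows.append([np.round(rc.T@(q-p)/n,4).tolist(),np.round(rv/n,4).tolist()]); rc=rc@R.from_rotvec(rv/n).as_matrix()
        print("wp",np.round(q,4),phi,n,"rows"); 
        print("  first",rows[0]," last",rows[-1])
        if n>1 and abs(np.linalg.norm(rv))>.02 and np.linalg.norm(q-p)>.001:
            for x in rows: print("   ",x)
        p,r=q,rt
E
python3 - <<'E'
from h import *
s=arm.snapshot("wrist"); M,t=cam(s); o=-M.T@t
p,r,st=pose()
print("phi",phi_now(),"cam in tool",r.T@(o-p),"axes",np.round(r.T@M.T,3),s["vfov"])
plan([([.42,.24,.42],90)])
plan([([.42,.24,.42],-90)])
# dock top estimate from top depth
s=arm.snapshot("top"); P=cloud(s)
m=(P[...,2]>.008)&(P[...,2]<.016)&(abs(P[...,0]-.585)<.12)&(abs(P[...,1]+.12)<.2)&(s["img"].min(-1)>190)
m=m.astype(np.uint8); n,l,sta,c=cv2.connectedComponentsWithStats(m); 
pts=P[m>0][:,:2].astype(np.float32); print(len(pts),cv2.minAreaRect(pts*1000))
E
```

```text
phi 71.04805139189907 cam in tool [ 0.03111491 -0.00098505 -0.0768213 ] axes [[ 0.    -0.3    0.954]
 [ 1.    -0.    -0.   ]
 [ 0.001  0.954  0.3  ]] 68.02815352623178
wp [0.42 0.24 0.42] 90 10 rows
  first [[-0.0015, -0.0212, 0.0319], [-0.0331, 0.0, -0.0]]  last [[-0.0015, -0.0296, 0.0243], [-0.0331, 0.0, -0.0]]
    [[-0.0015, -0.0212, 0.0319], [-0.0331, 0.0, -0.0]]
    [[-0.0015, -0.0222, 0.0312], [-0.0331, 0.0, -0.0]]
    [[-0.0015, -0.0232, 0.0305], [-0.0331, 0.0, -0.0]]
    [[-0.0015, -0.0242, 0.0297], [-0.0331, 0.0, -0.0]]
    [[-0.0015, -0.0252, 0.0289], [-0.0331, 0.0, -0.0]]
    [[-0.0015, -0.0261, 0.028], [-0.0331, 0.0, -0.0]]
    [[-0.0015, -0.027, 0.0271], [-0.0331, 0.0, -0.0]]
    [[-0.0015, -0.0279, 0.0262], [-0.0331, 0.0, -0.0]]
    [[-0.0015, -0.0288, 0.0253], [-0.0331, 0.0, -0.0]]
    [[-0.0015, -0.0296, 0.0243], [-0.0331, 0.0, -0.0]]
wp [0.42 0.24 0.42] -90 22 rows
  first [[-0.0007, -0.0096, 0.0145], [0.1278, -0.0, -0.0]]  last [[-0.0007, 0.015, -0.0088], [0.1278, -0.0, -0.0]]
    [[-0.0007, -0.0096, 0.0145], [0.1278, -0.0, -0.0]]
    [[-0.0007, -0.0077, 0.0156], [0
[... 514 characters left out ...]
[-0.0007, 0.0127, 0.0119], [0.1278, -0.0, -0.0]]
    [[-0.0007, 0.0141, 0.0102], [0.1278, -0.0, -0.0]]
    [[-0.0007, 0.0153, 0.0083], [0.1278, -0.0, -0.0]]
    [[-0.0007, 0.0162, 0.0063], [0.1278, -0.0, -0.0]]
    [[-0.0007, 0.0169, 0.0041], [0.1278, -0.0, -0.0]]
    [[-0.0007, 0.0173, 0.0019], [0.1278, -0.0, -0.0]]
    [[-0.0007, 0.0174, -0.0003], [0.1278, -0.0, -0.0]]
    [[-0.0007, 0.0172, -0.0025], [0.1278, -0.0, -0.0]]
    [[-0.0007, 0.0168, -0.0047], [0.1278, -0.0, -0.0]]
    [[-0.0007, 0.016, -0.0068], [0.1278, -0.0, -0.0]]
    [[-0.0007, 0.015, -0.0088], [0.1278, -0.0, -0.0]]
1309 ((580.6560668945312, -134.49008178710938), (127.2396240234375, 266.80157470703125), 5.0556230545043945)
```

```bash
python3 - <<'E'
from h import *
plan([([.49,.23,.40],-16)],ang=.14)
E
```

```text
wp [0.49 0.23 0.4 ] -16 11 rows
  first [[0.0004, -0.018, 0.0353], [0.1381, -0.0, -0.0]]  last [[0.0004, 0.0313, 0.0244], [0.1381, -0.0, -0.0]]
    [[0.0004, -0.018, 0.0353], [0.1381, -0.0, -0.0]]
    [[0.0004, -0.013, 0.0375], [0.1381, -0.0, -0.0]]
    [[0.0004, -0.0077, 0.0389], [0.1381, -0.0, -0.0]]
    [[0.0004, -0.0023, 0.0396], [0.1381, -0.0, -0.0]]
    [[0.0004, 0.0032, 0.0395], [0.1381, -0.0, -0.0]]
    [[0.0004, 0.0086, 0.0387], [0.1381, -0.0, -0.0]]
    [[0.0004, 0.0139, 0.0372], [0.1381, -0.0, -0.0]]
    [[0.0004, 0.0188, 0.0349], [0.1381, -0.0, -0.0]]
    [[0.0004, 0.0235, 0.032], [0.1381, -0.0, -0.0]]
    [[0.0004, 0.0277, 0.0284], [0.1381, -0.0, -0.0]]
    [[0.0004, 0.0313, 0.0244], [0.1381, -0.0, -0.0]]
```

>>> apply_moves([
  [-1,[0,-0.018,0.035],[0.138,0,0]],
  [-1,[0,-0.013,0.0375],[0.138,0,0]],
  [-1,[0,-0.008,0.039],[0.138,0,0]],
  [-1,[0,-0.002,0.0395],[0.138,0,0]],
  [-1,[0,0.003,0.0395],[0.138,0,0]],
])

```text
time: 1.6
tcp_pos: [0.325, 0.4001, 0.4049]
ee_rot: [102.0, 90.0, 43.2]
contact_force: [0.1, -0.5, -0.6]
grip_width: 0.0852
```

>>> apply_moves([
  [-1,[0,0.009,0.039],[0.138,0,0]],
  [-1,[0,0.014,0.037],[0.138,0,0]],
  [-1,[0,0.019,0.035],[0.138,0,0]],
  [-1,[0,0.0235,0.032],[0.138,0,0]],
  [-1,[0,0.028,0.028],[0.138,0,0]],
])

```text
time: 2.1
tcp_pos: [0.4641, 0.2579, 0.4049]
ee_rot: [136.3, 90.0, 38.0]
contact_force: [0.3, 0.1, 0.5]
grip_width: 0.0856
```

>>> apply_moves([
  [-1,[0,0.031,0.024],[0.138,0,0]],
  [-1,[0,0,0],[0,0,0]],
  [-1,[0,0,0],[0,0,0]],
])

```text
time: 2.4
tcp_pos: [0.491, 0.2305, 0.4045]
ee_rot: [-106.8, 90.0, 147.2]
contact_force: [0.2, 0.2, -0.2]
grip_width: 0.0856
```

```bash
python3 - <<'E'
from h import *
print(pose()[0],phi_now(),arm.read_state()["qpos"])
s=arm.snapshot("wrist"); save(s,"w1.png",1.5); np.savez("w1.npz",**{k:v for k,v in s.items()})
for k,z in dict(cell=0,cell_grip=.052,bolt_head=.042).items():
    for r in arm.landmark_of(s,k)[:2]: print(k,round(r["p"],2),np.round(r["centre"],1),np.round(ray(s,r["centre"],z),4))
P=cloud(s)
for a,b in ((.007,.013),(.06,.075),(.04,.056)):
    m=(P[...,2]>a)&(P[...,2]<b)&(np.hypot(P[...,0]-.485,P[...,1]-.22)<.13)&(s["depth"]>0)
    n,l,st,c=cv2.connectedComponentsWithStats(m.astype(np.uint8))
    for i in range(1,n):
        if st[i,4]>80: q=P[l==i]; print(a,b,st[i,4],cv2.minAreaRect((q[:,:2]*1000).astype(np.float32)),"z",np.median(q[:,2]))
E
```

```text
[0.49095797 0.23052376 0.40453076] -15.989414544053387 [ 1.84423650e+01  1.77895576e+01 -8.74626237e-01  7.13591789e+01
  2.91187937e-02  1.24431777e+02]
cell 0.57 [257.2 162.9] [0.4883 0.2269 0.    ]
cell_grip 0.78 [257.6 173.2] [0.4886 0.2257 0.052 ]
cell_grip 0.21 [195.2 216.7] [0.4003 0.1942 0.052 ]
bolt_head 0.61 [254.3 241.2] [0.4587 0.1374 0.042 ]
0.007 0.013 4066 ((487.6832275390625, 225.5506591796875), (90.25477600097656, 112.31310272216797), 72.57798767089844) z 0.009649684406532754
0.06 0.075 794 ((489.4900817871094, 230.47116088867188), (39.44679641723633, 24.8969669342041), 73.37189483642578) z 0.06747110343778992
0.06 0.075 366 ((381.70928955078125, 176.6473846435547), (23.78675079345703, 22.720495223999023), 86.36656188964844) z 0.0712256487760502
0.04 0.056 756 ((475.645263671875, 187.55303955078125), (10.816086769104004, 95.14256286621094), 72.87826538085938) z 0.04924745291548394
0.04 0.056 112 ((385.2029724121094, 181.39254760742188), (11.639875411987305, 23.52782440185547), 48.43614959716797) z 0.04835137959832561
```

View pics/w1.png

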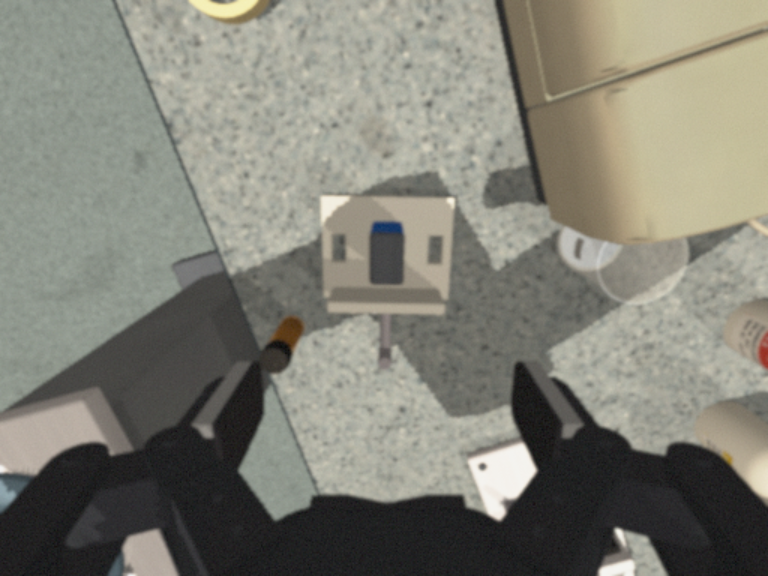

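The wrist view shows the cell from above: plate centred at px (388,255), grip block at (387,255), bolt head at (385,357). The amber vial at (285,345) stays clear of the open fingers. I'll view the dock with the same camera before grasping.

```bash
python3 - <<'E'
from h import *
plan([([.575,-.10,.404],5)])
E
```

```text
wp [ 0.575 -0.1    0.404] 5 9 rows
  first [[0.0001, 0.0192, 0.0329], [-0.0403, -0.0, 0.0]]  last [[0.0001, 0.0077, 0.0373], [-0.0403, -0.0, 0.0]]
    [[0.0001, 0.0192, 0.0329], [-0.0403, -0.0, 0.0]]
    [[0.0001, 0.0178, 0.0337], [-0.0403, -0.0, 0.0]]
    [[0.0001, 0.0164, 0.0344], [-0.0403, -0.0, 0.0]]
    [[0.0001, 0.015, 0.035], [-0.0403, -0.0, 0.0]]
    [[0.0001, 0.0136, 0.0356], [-0.0403, -0.0, 0.0]]
    [[0.0001, 0.0122, 0.0361], [-0.0403, -0.0, 0.0]]
    [[0.0001, 0.0107, 0.0366], [-0.0403, -0.0, 0.0]]
    [[0.0001, 0.0092, 0.037], [-0.0403, -0.0, 0.0]]
    [[0.0001, 0.0077, 0.0373], [-0.0403, -0.0, 0.0]]
```

>>> apply_moves([
  [-1,[0,0.019,0.033],[-0.04,0,0]],
  [-1,[0,0.018,0.034],[-0.04,0,0]],
  [-1,[0,0.0165,0.0345],[-0.04,0,0]],
  [-1,[0,0.015,0.035],[-0.04,0,0]],
  [-1,[0,0.0135,0.0355],[-0.04,0,0]],
])

```text
time: 3.1
tcp_pos: [0.5369, 0.0458, 0.4049]
ee_rot: [122.8, 90.0, 28.5]
contact_force: [0.0, 0.2, 0.2]
grip_width: 0.0852
```

>>> apply_moves([
  [-1,[0,0.012,0.036],[-0.04,0,0]],
  [-1,[0,0.0105,0.0365],[-0.04,0,0]],
  [-1,[0,0.009,0.037],[-0.04,0,0]],
  [-1,[0,0.0075,0.037],[-0.042,0,0]],
  [-1,[0,0,0],[0,0,0]],
])

```text
time: 3.6
tcp_pos: [0.5743, -0.104, 0.4044]
ee_rot: [18.9, 89.9, -66.4]
contact_force: [-0.3, 0.8, -0.2]
grip_width: 0.0855
```

>>> apply_moves([
  [-1,[0,0,0],[0,0,0]],
  [-1,[0,0,0],[0,0,0]],
])

```text
time: 3.8
tcp_pos: [0.5733, -0.0998, 0.4047]
ee_rot: [-156.7, 90.0, 118.2]
contact_force: [0.6, 0.2, 0.1]
grip_width: 0.0858
```

```bash
python3 - <<'E'
from h import *
print(pose()[0],phi_now(),arm.read_state()["qpos"])
s=arm.snapshot("wrist"); save(s,"w2.png",1.5); np.savez("w2.npz",**{k:v for k,v in s.items()})
for k,z in dict(pin_left=.04,pin_right=.04,cell_seat=.012,cam_knob=.082,fin_end=.08,dock=0).items():
    for r in arm.landmark_of(s,k)[:2]: print(k,round(r["p"],2),np.round(r["centre"],1),np.round(ray(s,r["centre"],z),4))
P=cloud(s)
for a,b in ((.008,.016),(.035,.042),(.092,.1),(.055,.062)):
    m=(P[...,2]>a)&(P[...,2]<b)&(np.hypot(P[...,0]-.58,P[...,1]+.13)<.15)&(s["depth"]>0)
    n,l,st,c=cv2.connectedComponentsWithStats(m.astype(np.uint8))
    for i in range(1,n):
        if st[i,4]>8: q=P[l==i]; print(a,b,st[i,4],cv2.minAreaRect((q[:,:2]*1000).astype(np.float32)),"z",np.median(q[:,2]),np.mean(q,0))
E
```

```text
[ 0.57329852 -0.09982438  0.40474731] 4.9079878001343085 [-1.61286551e+01  2.24621944e+01  5.89440991e+00  7.34584334e+01
  2.67964874e-02  6.89633555e+01]
pin_left 0.61 [300.5 141.4] [ 0.6194 -0.0656  0.04  ]
pin_right 0.9 [228.  138.5] [ 0.5349 -0.0694  0.04  ]
cell_seat 0.84 [259.8 143.5] [ 0.5728 -0.0761  0.012 ]
cell_seat 0.37 [261.9 269.5] [ 0.5918 -0.2587  0.012 ]
cam_knob 0.72 [263.  256.9] [ 0.5866 -0.1965  0.082 ]
fin_end 0.59 [264.2 271.2] [ 0.5899 -0.2167  0.08  ]
dock 0.68 [262.8 179.8] [ 0.5814 -0.1265  0.    ]
0.008 0.016 14587 ((581.9298095703125, -136.91452026367188), (130.1761932373047, 269.12506103515625), 4.752808094024658) z 0.011650473039916925 [ 0.58098185 -0.10461984  0.01168936]
0.035 0.042 56 ((534.6767578125, -72.06045532226562), (9.72365951538086, 8.116182327270508), 1.3554811477661133) z 0.03915897608427452 [ 0.53461466 -0.07191756  0.03875556]
0.035 0.042 57 ((618.0751953125, -65.11870574951172), (9.16234302520752, 8.448461532592773), 60.91905975341797) z 0.0389477618695618 [ 0.61772876 -0.06501931  0.03869445]
0.035 0.042 16 ((535.1919555664062, -132.28
[... 1375 characters left out ...]

0.055 0.062 343 ((618.9031372070312, -131.58555603027344), (33.31660079956055, 13.48635196685791), 4.865119457244873) z 0.05940437957323369 [ 0.61864024 -0.13097856  0.0592354 ]
0.055 0.062 79 ((577.1911010742188, -167.05520629882812), (16.1884765625, 58.83322525024414), 69.48806762695312) z 0.059201578170727305 [ 0.57443124 -0.167123    0.05915522]
0.055 0.062 19 ((581.49609375, -250.3273468017578), (1.6597211360931396, 7.735507011413574), 89.1572036743164) z 0.05812023169862759 [ 0.58141928 -0.24994343  0.05849092]
0.055 0.062 24 ((602.1407470703125, -248.11553955078125), (8.018474578857422, 2.52897572517395), 0.8784787654876709) z 0.05825349928540334 [ 0.60224811 -0.24823333  0.05828863]
```

View pics/w2.png

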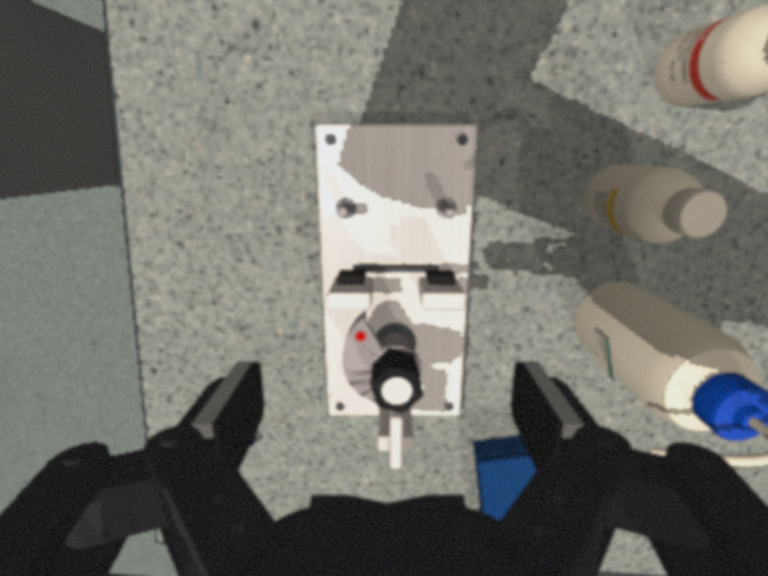

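The dock view shows the pins at px (345,208) and (447,207), the seal posts at y≈290, the red lip dot at (360,336) and the knob at (397,372) with the fin beyond it. The plate, pin, post and knob estimates all agree on dock origin (0.5811, −0.1269) and yaw −85.25°. Next I go back and grasp the cell.

```bash
python3 - <<'E'
from h import *
plan([([.4893,.2304,.31],-17.2,.042),([.4893,.2304,.206],-17.2,.035)])
E
```

```text
wp [0.4893 0.2304 0.31  ] -17.2 9 rows
  first [[0.0105, -0.0062, -0.0374], [0.0428, -0.0, -0.0]]  last [[0.0105, -0.0184, -0.0332], [0.0428, -0.0, -0.0]]
    [[0.0105, -0.0062, -0.0374], [0.0428, -0.0, -0.0]]
    [[0.0105, -0.0078, -0.0371], [0.0428, -0.0, -0.0]]
    [[0.0105, -0.0094, -0.0368], [0.0428, -0.0, -0.0]]
    [[0.0105, -0.0109, -0.0363], [0.0428, -0.0, -0.0]]
    [[0.0105, -0.0125, -0.0358], [0.0428, -0.0, -0.0]]
    [[0.0105, -0.014, -0.0353], [0.0428, -0.0, -0.0]]
    [[0.0105, -0.0155, -0.0346], [0.0428, -0.0, -0.0]]
    [[0.0105, -0.017, -0.0339], [0.0428, -0.0, -0.0]]
    [[0.0105, -0.0184, -0.0332], [0.0428, -0.0, -0.0]]
wp [0.4893 0.2304 0.206 ] -17.2 3 rows
  first [[0.0347, 0.0, 0.0], [0.0, 0.0, 0.0]]  last [[0.0347, 0.0, 0.0], [0.0, 0.0, 0.0]]
```

>>> apply_moves([
  [-1,[0.0105,-0.006,-0.0375],[0.043,0,0]],
  [-1,[0.0105,-0.008,-0.037],[0.043,0,0]],
  [-1,[0.0105,-0.0095,-0.037],[0.043,0,0]],
  [-1,[0.0105,-0.011,-0.036],[0.043,0,0]],
  [-1,[0.0105,-0.0125,-0.036],[0.043,0,0]],
])

```text
time: 4.65
tcp_pos: [0.5262, 0.0842, 0.352]
ee_rot: [114.2, 90.0, 16.6]
contact_force: [0.4, -0.0, 0.4]
grip_width: 0.0853
```

>>> apply_moves([
  [-1,[0.0105,-0.014,-0.0355],[0.043,0,0]],
  [-1,[0.0105,-0.0155,-0.0345],[0.043,0,0]],
  [-1,[0.0105,-0.017,-0.034],[0.043,0,0]],
  [-1,[0.0105,-0.0185,-0.033],[0.043,0,0]],
  [-1,[0,0,0],[0,0,0]],
])

```text
time: 5.15
tcp_pos: [0.4876, 0.2333, 0.3088]
ee_rot: [-90.0, 89.8, 162.9]
contact_force: [0.2, 0.7, -0.1]
grip_width: 0.0852
```

```bash
python3 - <<'E'
from h import *
print(pose()[0],phi_now())
plan([([.4893,.2304,.206],-17.2,.035)])
E
```

```text
[0.48758065 0.23333728 0.30879571] -17.04744467193513
wp [0.4893 0.2304 0.206 ] -17.2 3 rows
  first [[0.0343, 0.0009, 0.0008], [0.0009, 0.0, 0.001]]  last [[0.0343, 0.0009, 0.0008], [0.0009, 0.0, 0.001]]
```

>>> apply_moves([
  [-1,[0.034,0,0],[0,0,0]],
  [-1,[0.034,0,0],[0,0,0]],
  [-1,[0.02,0,0],[0,0,0]],
  [-1,[0,0,0],[0,0,0]],
  [-1,[0,0,0],[0,0,0]],
])

```text
time: 5.65
tcp_pos: [0.4899, 0.2295, 0.2227]
ee_rot: [-17.5, 90.0, -124.9]
contact_force: [0.7, 0.2, -0.3]
grip_width: 0.0858
```

```bash
python3 - <<'E'
from h import *
print(pose()[0],phi_now())
plan([([.4893,.2304,.206],-17.2,.035)])
E
```

```text
[0.48985354 0.22953538 0.22268284] -17.381362215177997
wp [0.4893 0.2304 0.206 ] -17.2 1 rows
  first [[0.0167, -0.0008, -0.0007], [-0.0032, 0.0002, 0.0001]]  last [[0.0167, -0.0008, -0.0007], [-0.0032, 0.0002, 0.0001]]
```

Now I descend the rest, close on the block, and lift slightly.

>>> apply_moves([
  [-1,[0.0165,-0.001,-0.0005],[-0.003,0,0]],
  [-1,[0,0,0],[0,0,0]],
  [1,[0,0,0],[0,0,0]],
  [1,[0,0,0],[0,0,0]],
  [1,[0,0,0],[0,0,0]],
], newtons=60)

```text
time: 6.15
tcp_pos: [0.4894, 0.2308, 0.2068]
ee_rot: [127.9, 89.9, 20.7]
contact_force: [-1.0, 0.4, 0.6]
grip_width: 0.0442
```

>>> apply_moves([
  [1,[0,0,0],[0,0,0]],
  [1,[0,0,0],[0,0,0]],
  [1,[0,0,0],[0,0,0]],
  [1,[0,0,0],[0,0,0]],
])

```text
time: 6.55
tcp_pos: [0.4893, 0.2309, 0.2065]
ee_rot: [124.0, 89.9, 16.8]
contact_force: [0.6, 0.1, 5.3]
grip_width: 0.0255
```

```bash
python3 - <<'E'
from h import *
p,r,st=pose(); print(p,phi_now(),st["contact_force"],st["grip_width"])
E
```

```text
[0.48930486 0.23085256 0.20652438] -17.189249245837456 [0.64419637 0.06789865 5.32277437] 0.025457325867326658
```

>>> apply_moves([
  [1,[-0.015,0,0],[0,0,0]],
  [1,[-0.035,0,0],[0,0,0]],
  [1,[-0.04,0,0],[0,0,0]],
  [1,[-0.024,0,0],[0,0,0]],
  [1,[0,0,0],[0,0,0]],
])

```text
time: 7.05
tcp_pos: [0.4901, 0.2312, 0.3229]
ee_rot: [127.6, 89.6, 20.4]
contact_force: [0.2, -0.9, -3.0]
grip_width: 0.0254
```

```bash
python3 - <<'E'
from h import *
p,r,st=pose(); print(p,phi_now(),st["contact_force"],st["grip_width"])
s=arm.snapshot("wrist"); save(s,"w3.png",1.5); P=cloud(s); Q=(P-p)@r  # tool frame
ok=s["depth"]>0; yaw0=np.array([0])
for nm,a,b in (("plate",.19,.202),("block",.134,.144),("flange",.15,.164)):
    m=ok&(Q[...,0]>a)&(Q[...,0]<b)&(abs(Q[...,1])<.075)&(abs(Q[...,2])<.13)
    n,l,stt,c=cv2.connectedComponentsWithStats(m.astype(np.uint8))
    for i in range(1,n):
        if stt[i,4]>100: q=Q[l==i]; print(nm,stt[i,4],cv2.minAreaRect((q[:,1:]*1000).astype(np.float32)),np.median(q[:,0]))
plan([([.5755,-.0596,.32],4.75,.042)])
E
```

```text
[0.49006416 0.23119281 0.3228843 ] -17.183809410125377 [ 0.23346568 -0.91873625 -2.99381426] 0.025351564420149696
plate 12589 ((-0.7347679138183594, 0.22346115112304688), (79.56351470947266, 112.65901184082031), 89.95597839355469) 0.19689898668191239
block 5417 ((-2.34658145904541, -1.2245807647705078), (45.62345886230469, 44.415069580078125), 35.313514709472656) 0.1389796966826337
flange 624 ((-0.5869579315185547, -18.00216293334961), (3.9753143787384033, 26.017719268798828), 89.94066619873047) 0.15647474584367033
flange 308 ((-18.803470611572266, -9.627181053161621), (4.330530643463135, 17.388158798217773), 51.81378936767578) 0.15650659091779762
flange 302 ((17.640090942382812, -9.582741737365723), (17.561321258544922, 4.580528259277344), 37.89303970336914) 0.15642723296720112
flange 1080 ((-0.5612030029296875, 43.7921028137207), (8.563322067260742, 38.981590270996094), 89.2852783203125) 0.15812749653181163
wp [ 0.5755 -0.0596  0.32  ] 4.75 8 rows
  first [[0.0001, 0.021, 0.0315], [-0.0479, -0.0002, -0.0003]]  last [[0.0001, 0.0095, 0.0367], [-0.0479, -0.0002, -0.0003]]
    [[0.0001, 0.021, 0.0315], [-0.0479, -0.0002, -0.0003]]
    [[0.0001, 0.0195, 0.0325], [-0.0479, -0.0002, -0.0003]]
    [[0.0001, 0.0179, 0.0334], [-0.0479, -0.0002, -0.0003]]
    [[0.0001, 0.0163, 0.0342], [-0.0479, -0.0002, -0.0003]]
    [[0.0001, 0.0146, 0.0349], [-0.0479, -0.0002, -0.0003]]
    [[0.0001, 0.013, 0.0356], [-0.0479, -0.0002, -0.0003]]
    [[0.0001, 0.0112, 0.0362], [-0.0479, -0.0002, -0.0003]]
    [[0.0001, 0.0095, 0.0367], [-0.0479, -0.0002, -0.0003]]
```

View pics/w3.png

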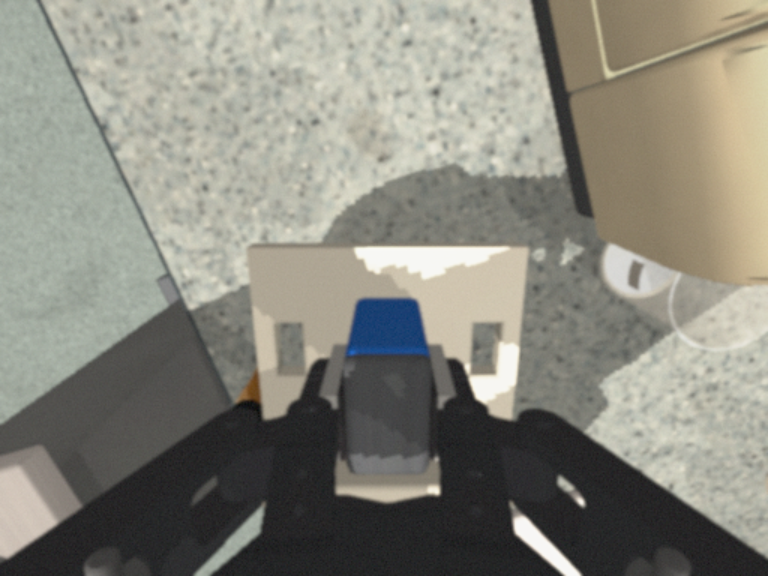

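The wrist view shows the cell square in the jaws: plate edges at px 250–527, slots at (290,348) and (487,348). The camera puts it −0.7 mm off the jaw centre, so I'll allow for that bias in the target.

>>> apply_moves([
  [1,[0,0.021,0.0315],[-0.048,0,0]],
  [1,[0,0.0195,0.0325],[-0.048,0,0]],
  [1,[0,0.018,0.0335],[-0.048,0,0]],
  [1,[0,0.0165,0.034],[-0.048,0,0]],
  [1,[0,0.0145,0.035],[-0.048,0,0]],
])

```text
time: 7.6
tcp_pos: [0.5419, 0.0477, 0.3167]
ee_rot: [-90.9, 89.7, 175.8]
contact_force: [0.7, -0.2, -2.9]
grip_width: 0.0252
```

>>> apply_moves([
  [1,[0,0.013,0.0355],[-0.048,0,0]],
  [1,[0,0.0115,0.036],[-0.048,0,0]],
  [1,[0,0.01,0.0365],[-0.047,0,0]],
  [1,[0,0,0],[0,0,0]],
  [1,[0,0,0],[0,0,0]],
])

```text
time: 8.1
tcp_pos: [0.5752, -0.06, 0.3168]
ee_rot: [-113.8, 89.7, 160.9]
contact_force: [-0.0, 0.0, -2.7]
grip_width: 0.0255
```

>>> apply_moves([
  [1,[0,0,0],[0,0,0]],
  [1,[0,0,0],[0,0,0]],
])

```text
time: 8.3
tcp_pos: [0.5754, -0.0582, 0.3187]
ee_rot: [-114.7, 89.9, 160.1]
contact_force: [0.1, 0.0, -2.5]
grip_width: 0.0254
```

```bash
python3 - <<'E'
from h import *
p,r,st=pose(); print(p,phi_now(),st["contact_force"],st["grip_width"])
plan([([.5762,-.0596,.265],4.75,.03)])
E
```

```text
[ 0.57537737 -0.0582078   0.31867215] 4.8345200993001916 [ 0.13930511  0.04111061 -2.49414755] 0.02541900358539752
wp [ 0.5762 -0.0596  0.265 ] 4.75 2 rows
  first [[0.0268, 0.0004, 0.0008], [0.0007, -0.0005, 0.001]]  last [[0.0268, 0.0004, 0.0007], [0.0007, -0.0005, 0.001]]
```

>>> apply_moves([
  [1,[0.028,0.0005,0.0005],[0,0,0]],
  [1,[0.026,0.0005,0.001],[0,0,0]],
  [1,[0,0,0],[0,0,0]],
  [1,[0,0,0],[0,0,0]],
  [1,[0,0,0],[0,0,0]],
])

```text
time: 8.8
tcp_pos: [0.5778, -0.0604, 0.2672]
ee_rot: [76.2, 89.9, -9.0]
contact_force: [0.3, -0.0, -2.6]
grip_width: 0.0259
```

```bash
python3 - <<'E'
from h import *
p,r,st=pose(); print(p,phi_now(),st["contact_force"],st["grip_width"])
plan([([.5762,-.0596,.25],4.75,.03)])
s=arm.snapshot("wrist"); save(s,"w4.png",1.5)
E
```

```text
[ 0.57777357 -0.06042445  0.2672263 ] 4.79572102880541 [ 0.32803619 -0.03333527 -2.59505862] 0.02591688486562162
wp [ 0.5762 -0.0596  0.25  ] 4.75 1 rows
  first [[0.0172, -0.0015, -0.001], [0.0008, 0.0006, -0.0022]]  last [[0.0172, -0.0015, -0.001], [0.0008, 0.0006, -0.0022]]
```

View pics/w4.png

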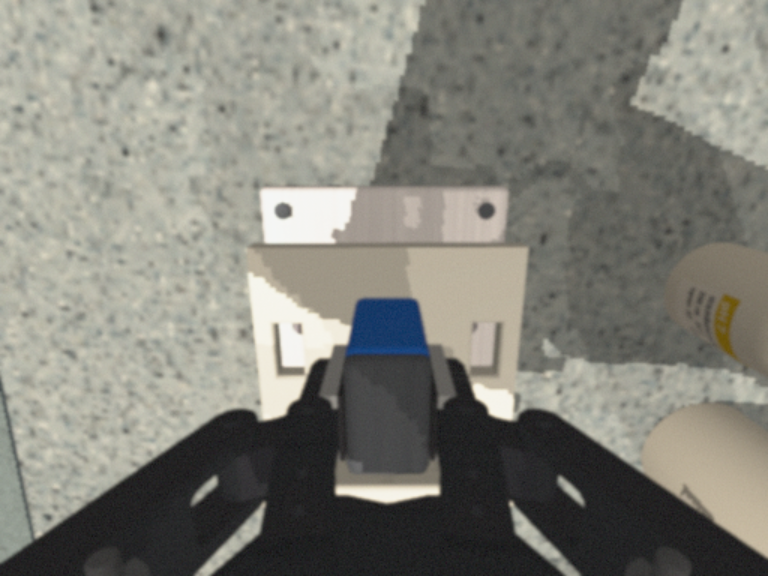

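The pins are hidden under the plate. The dock's rear edge is centred about 1.4 mm left of the plate's centre, which agrees with the measured pose. I'll correct that and re-check.

>>> apply_moves([
  [1,[0.01,-0.0015,-0.001],[0,0,0]],
  [1,[0,0,0],[0,0,0]],
  [1,[0,0,0],[0,0,0]],
  [1,[0,0,0],[0,0,0]],
])

```text
time: 9.25
tcp_pos: [0.5756, -0.0599, 0.2558]
ee_rot: [104.1, 90.0, 18.8]
contact_force: [0.9, 0.2, -2.9]
grip_width: 0.025
```

```bash
cat > al.py <<'E'
from h import *
p,r,st=pose(); print(p,phi_now(),st["contact_force"],st["grip_width"],st["dq"].round(2))
s=arm.snapshot("wrist"); p,r,_=pose(); P=cloud(s); Q=(P-p)@r; print(p)
ok=s["depth"]>0
m=ok&(abs(Q[...,0]-.1966)<.004)&(abs(Q[...,1])<.075)&(Q[...,2]<.02)&(Q[...,2]>-.06)
q=Q[m]; 
def edges(q,z0,z1):
    out=[]
    for z in np.arange(z0,z1,.003):
        k=q[abs(q[:,2]-z)<.0015,1]
        if len(k)>5: out.append((z,k.min(),k.max()))
    o=np.array(out); print(" mid",np.median(o[:,1:].mean(1)).round(4),"width",np.median(np.diff(o[:,1:])).round(4),"n",len(o)); 
edges(q,-.037,-.015)
d=P[...,2]; m=ok&(d>.008)&(d<.016)&(Q[...,2]<-.04)&(abs(Q[...,1])<.08); q=Q[m]
n,l,stt,c=cv2.connectedComponentsWithStats(m.astype(np.uint8)); i=1+np.argmax(stt[1:,4]); q=Q[l==i]
print("dock part",stt[i,4],q[:,2].min(),q[:,2].max()); edges(q,q[:,2].min()+.004,q[:,2].max()-.003)
# pins seen through the slots / any points z .03-.041
E
python3 al.py
```

```text
[ 0.57561108 -0.05993064  0.25578952] 4.752084494114969 [ 0.90332735  0.23765285 -2.91383284] 0.02499780807589731 [-0.09  0.    0.22 -0.03 -0.08 -0.06]
[ 0.57567188 -0.0599546   0.25583893]
 mid -0.0012 width 0.1119 n 8
dock part 4096 -0.05754523692712511 -0.04000133762681032
 mid -0.0003 width 0.1289 n 4
```

>>> apply_moves([
  [1,[0.006,0.0007,0],[0,0,0]],
  [1,[0.006,0,0],[0,0,0]],
  [1,[0.006,0,0],[0,0,0]],
  [1,[0,0,0],[0,0,0]],
  [1,[0,0,0],[0,0,0]],
])

```text
time: 9.8
tcp_pos: [0.5761, -0.0598, 0.2373]
ee_rot: [-112.3, 89.9, 162.4]
contact_force: [-0.4, 0.1, -2.8]
grip_width: 0.0253
```

```bash
python3 al.py
```

```text
[ 0.5761008  -0.05978551  0.23728741] 4.756515589485803 [-0.43991004  0.08208186 -2.81021868] 0.025316936677450996 [ 0.06 -0.43  0.4   0.31  0.01  0.02]
[ 0.5761838  -0.05980477  0.23755371]
 mid -0.0012 width 0.1118 n 8
dock part 4838 -0.05728163452185038 -0.04003736734289158
 mid -0.0003 width 0.1287 n 4
```

The plate's underside is now about 9 mm below the pin tips with no contact force, so the pins are in the slots. I'll lower the rest.

>>> apply_moves([
  [1,[0.006,0.0002,0],[0,0,0]],
  [1,[0.006,0,0],[0,0,0]],
  [1,[0.004,0,0],[0,0,0]],
  [1,[0,0,0],[0,0,0]],
  [1,[0,0,0],[0,0,0]],
])

```text
time: 10.35
tcp_pos: [0.5764, -0.0598, 0.2215]
ee_rot: [-116.1, 90.0, 158.6]
contact_force: [-0.5, 0.5, -2.4]
grip_width: 0.0255
```

```bash
python3 al.py
```

```text
[ 0.57639166 -0.05977347  0.22147164] 4.756685592608907 [-0.47678327  0.47556258 -2.39985344] 0.025496469163458813 [ 0.09 -0.29  0.4   0.23  0.04  0.01]
[ 0.57649407 -0.05980011  0.22169183]
 mid -0.0013 width 0.1118 n 8
dock part 5678 -0.057420441881050825 -0.04000122936711878
 mid -0.0007 width 0.1293 n 4
```

>>> apply_moves([
  [1,[0.002,0,0],[0,0,0]],
  [1,[0.0015,0,0],[0,0,0]],
  [1,[0,0,0],[0,0,0]],
  [1,[0,0,0],[0,0,0]],
])

```text
time: 10.8
tcp_pos: [0.5766, -0.0599, 0.2185]
ee_rot: [79.2, 90.0, -6.1]
contact_force: [-1.4, 0.6, 0.6]
grip_width: 0.0255
```

The contact force rose by about 3 N at the expected height, so the plate is seated. I release and retreat.

>>> apply_moves([
  [-1,[0,0,0],[0,0,0]],
  [-1,[0,0,0],[0,0,0]],
  [-1,[0,0,0],[0,0,0]],
  [-1,[0,0,0],[0,0,0]],
  [-1,[0,0,0],[0,0,0]],
])

```text
time: 11.3
tcp_pos: [0.5765, -0.0598, 0.2182]
ee_rot: [133.1, 90.0, 47.9]
contact_force: [0.2, -0.0, -0.7]
grip_width: 0.0855
```

>>> apply_moves([
  [-1,[-0.01,0,0],[0,0,0]],
  [-1,[-0.03,0,0],[0,0,0]],
  [-1,[-0.045,0,0],[0,0,0]],
  [-1,[-0.045,0,0],[0,0,0]],
  [-1,[-0.045,0,0.01],[0,0,0]],
])

```text
time: 11.8
tcp_pos: [0.5768, -0.069, 0.3958]
ee_rot: [129.6, 90.0, 44.5]
contact_force: [0.5, -1.0, 0.2]
grip_width: 0.0854
```

>>> apply_moves([
  [-1,[0,0,0.02],[0,0,0]],
  [-1,[0,0,0],[0,0,0]],
  [-1,[0,0,0],[0,0,0]],
  [-1,[0,0,0],[0,0,0]],
])

```text
time: 12.2
tcp_pos: [0.5785, -0.0892, 0.3923]
ee_rot: [-121.8, 89.9, 152.9]
contact_force: [-0.4, 0.6, -0.4]
grip_width: 0.0856
```

```bash
cat > chk.py <<'E'
from h import *
import sys
p,r,st=pose(); print(p,phi_now(),st["contact_force"],st["time"])
s=arm.snapshot("wrist"); save(s,sys.argv[1],1.5); P=cloud(s); ok=s["depth"]>0
D=np.array([.5811,-.1269,0]); a=np.radians(-85.25); Rz=np.array([[np.cos(a),-np.sin(a),0],[np.sin(a),np.cos(a),0],[0,0,1]])
Q=(P-D)@Rz*1000
def rect(nm,z0,z1,x0,x1,y0,y1,mn=40):
    m=ok&(Q[...,2]>z0)&(Q[...,2]<z1)&(Q[...,0]>x0)&(Q[...,0]<x1)&(Q[...,1]>y0)&(Q[...,1]<y1)
    n,l,stt,c=cv2.connectedComponentsWithStats(m.astype(np.uint8))
    for i in range(1,n):
        if stt[i,4]>mn: q=Q[l==i]; (c,w,an)=cv2.minAreaRect(q[:,:2].astype(np.float32)); print(nm,stt[i,4],np.round(c,1),np.round(w,1),round(an,1),"z",np.median(q[:,2]).round(1))
rect("plate",19,24,-120,0,-70,70); rect("block",75,85,-100,-30,-40,40); rect("flange",58,66,-30,-5,-60,60); rect("head",50,57,20,50,-15,15,8)
rect("posts",57,62,-2,18,-60,60); rect("fin",92,98,85,140,-12,12)
# knob hex: fit rotation from top face
m=ok&(Q[...,2]>93)&(Q[...,2]<99)&(np.hypot(Q[...,0]-65,Q[...,1])<23.5)
q=Q[m][:,:2]; c=q.mean(0); h=cv2.convexHull(q.astype(np.float32))[:,0]
best=[]
for th in np.arange(0,60,1.):
    w=[np.ptp(q@[np.cos(np.radians(th+k)),np.sin(np.radians(th+k))]) for k in(0,60,120)]; best.append((np.sum(w),th,np.round(w,1)))
print("knob",len(q),c.round(1),sorted(best,key=lambda b:b[0])[:4])
rd=(s["img"][...,0].astype(int)-s["img"][...,1:].max(-1)>60)&(np.hypot(Q[...,0]-65,Q[...,1])<60)&(Q[...,2]>40)&(Q[...,2]<75)
if rd.any(): print("red",rd.sum(),Q[rd].mean(0),"angle",np.degrees(np.arctan2(Q[rd][:,1].mean(),Q[rd][:,0].mean()-65)))
E
python3 chk.py w5.png
```

```text
[ 0.57847722 -0.08918063  0.39232127] 4.772199575408472 [-0.42395734  0.60956712 -0.37146801] 12.2
plate 4939 [-61.9   0. ] [ 89.5 112.2] 0.1 z 21.7
block 1020 [-66.4  -0.3] [39.7 25.4] 0.3 z 79.5
flange 777 [-21.6   0.4] [10.8 95.7] 0.3 z 61.4
head 77 [31.7 -0.1] [11. 11.] 33.3 z 53.5
posts 329 [  7.5 -36.9] [33.6 13.1] 89.7 z 59.5
posts 321 [ 7.7 37.4] [33.2 13.5] 89.9 z 59.5
fin 294 [112.6   0.5] [ 9.3 47.5] 89.8 z 94.2
knob 849 [64.   0.2] [(np.float64(108.8717957142913), np.float64(47.0), array([36.6, 35.8, 36.4])), (np.float64(108.90958501030812), np.float64(46.0), array([36.7, 36. , 36.2])), (np.float64(108.91419939169995), np.float64(45.0), array([36.8, 36.1, 36.1])), (np.float64(109.15404523031745), np.float64(44.0), array([36.8, 36.3, 36. ]))]
red 47 [ 35.88822176 -27.65189331  64.63869598] angle -136.47324526044235
```

View pics/w5.png

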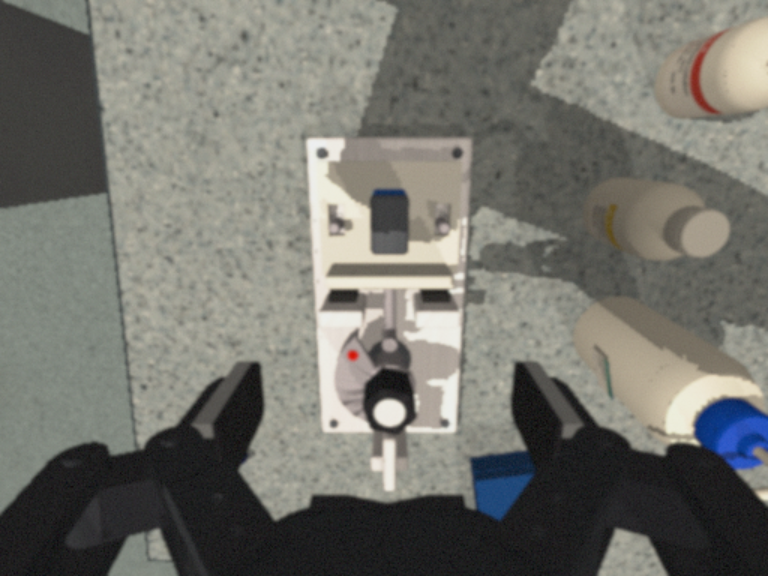

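The cell sits at dock (−61.9, 0.0) with yaw ≈0.2°: pins show in the slots (px 337,222 and 443,222) and the bolt head stands in the mouth (390,345). The hex fit gives cam ≈ 14°, so the flats give jaw angles 74° to 134° clockwise from dock x. That means three grips of 60°, 60° and about 46°.

```bash
python3 - <<'E'
from h import *
print(pose()[0],phi_now(),arm.read_state()["qpos"].round(1))
plan([([.587,-.1916,.31],20.75),([.587,-.1916,.240],20.75,.035)])
E
```

```text
[ 0.57848825 -0.0890825   0.392203  ] 4.789245550380611 [-15.   23.1   5.   72.    0.   70.2]
wp [ 0.587  -0.1916  0.31  ] 20.75 4 rows
  first [[0.0205, 0.0, 0.0257], [-0.0696, -0.0004, 0.0005]]  last [[0.0205, -0.0053, 0.0252], [-0.0696, -0.0004, 0.0005]]
    [[0.0205, 0.0, 0.0257], [-0.0696, -0.0004, 0.0005]]
    [[0.0205, -0.0018, 0.0257], [-0.0696, -0.0004, 0.0005]]
    [[0.0205, -0.0036, 0.0255], [-0.0696, -0.0004, 0.0005]]
    [[0.0205, -0.0053, 0.0252], [-0.0696, -0.0004, 0.0005]]
wp [ 0.587  -0.1916  0.24  ] 20.75 2 rows
  first [[0.035, 0.0, 0.0], [0.0, 0.0, 0.0]]  last [[0.035, 0.0, 0.0], [0.0, 0.0, 0.0]]
```

>>> apply_moves([
  [-1,[0.0205,0,0.0255],[-0.0695,0,0]],
  [-1,[0.0205,-0.002,0.0255],[-0.0695,0,0]],
  [-1,[0.0205,-0.0035,0.0255],[-0.0695,0,0]],
  [-1,[0.0205,-0.0055,0.025],[-0.0695,0,0]],
  [-1,[0,0,0],[0,0,0]],
])

```text
time: 12.75
tcp_pos: [0.5858, -0.1934, 0.3069]
ee_rot: [-127.8, 89.6, 162.8]
contact_force: [-0.6, 1.2, -0.1]
grip_width: 0.0854
```

>>> apply_moves([
  [-1,[0.025,0,0],[0,0,0]],
  [-1,[0.01,0,0],[0,0,0]],
  [-1,[0,0,0],[0,0,0]],
  [-1,[0,0,0],[0,0,0]],
])

```text
time: 13.15
tcp_pos: [0.5872, -0.1911, 0.2766]
ee_rot: [-164.8, 90.0, 125.9]
contact_force: [-0.3, 0.6, 0.4]
grip_width: 0.0854
```

```bash
python3 - <<'E'
from h import *
print(pose()[0],phi_now(),arm.read_state()["qpos"].round(1))
plan([([.587,-.1916,.240],20.75,.035)])
E
```

```text
[ 0.58715541 -0.19109474  0.27660219] 20.722452363436254 [-23.9  30.   -1.5  58.5   0.   45.4]
wp [ 0.587  -0.1916  0.24  ] 20.75 2 rows
  first [[0.0183, -0.0002, 0.0002], [-0.0002, -0.0002, 0.0001]]  last [[0.0183, -0.0002, 0.0002], [-0.0002, -0.0002, 0.0001]]
```

>>> apply_moves([
  [-1,[0.02,0,0.0005],[0,0,0]],
  [-1,[0.0165,0,0],[0,0,0]],
  [-1,[0,0,0],[0,0,0]],
  [1,[0,0,0],[0,0,0]],
  [1,[0,0,0],[0,0,0]],
], newtons=60)

```text
time: 13.65
tcp_pos: [0.588, -0.1924, 0.2413]
ee_rot: [48.1, 89.9, -21.2]
contact_force: [-0.2, 0.1, -0.4]
grip_width: 0.059
```

>>> apply_moves([
  [1,[0,0,0],[0,0,0]],
  [1,[0,0,0],[0,0,0]],
  [1,[0,0,0],[0,0,0]],
])

```text
time: 13.95
tcp_pos: [0.5879, -0.1924, 0.2411]
ee_rot: [57.2, 89.8, -12.1]
contact_force: [0.4, 1.3, 7.1]
grip_width: 0.0352
```

```bash
cat > st.py <<'E'
from h import *
p,r,st=pose(); print(p.round(4),"phi",round(phi_now(),2),"F",st["contact_force"].round(1),"T",st["torque"].round(2),"w",round(st["grip_width"],4),"j6",st["qpos"][5].round(1),"t",st["time"],"tool x",r[:,0].round(3))
E
python3 st.py
```

```text
[ 0.5879 -0.1924  0.2411] phi 20.69 F [0.4 1.3 7.1] T [0.2  0.17 0.01] w 0.0352 j6 45.3 t 13.95 tool x [ 0.003 -0.001 -1.   ]
```

>>> apply_moves([
  [1,[0,0,0],[0.13,0,0]],
  [1,[0,0,0],[0.13,0,0]],
  [1,[0,0,0],[0.13,0,0]],
  [1,[0,0,0],[0,0,0]],
])

```text
time: 14.35
tcp_pos: [0.5876, -0.1924, 0.2411]
ee_rot: [69.1, 89.9, -22.7]
contact_force: [-1.5, 1.5, 6.6]
grip_width: 0.0353
```

```bash
python3 st.py
```

```text
[ 0.5876 -0.1924  0.2411] phi -1.79 F [-1.5  1.5  6.6] T [ 0.16  0.29 -0.07] w 0.0353 j6 67.8 t 14.35 tool x [ 0.002 -0.001 -1.   ]
```

Turning works with little force. I'll finish the first stroke, open, turn back 60° and regrip.

>>> apply_moves([
  [1,[0,0,0],[0.13,0,0]],
  [1,[0,0,0],[0.13,0,0]],
  [1,[0,0,0],[0.13,0,0]],
  [1,[0,0,0],[0.13,0,0]],
  [1,[0,0,0],[0.13,0,0]],
])

```text
time: 14.85
tcp_pos: [0.5871, -0.1922, 0.2411]
ee_rot: [83.9, 90.0, -45.3]
contact_force: [-3.0, 0.9, 9.3]
grip_width: 0.0351
```

>>> apply_moves([
  [1,[0,0,0],[0,0,0]],
  [1,[0,0,0],[0,0,0]],
])

```text
time: 15.05
tcp_pos: [0.5871, -0.1922, 0.2411]
ee_rot: [84.0, 90.0, -44.9]
contact_force: [-2.4, 1.8, 8.6]
grip_width: 0.035
```

```bash
python3 st.py
```

```text
[ 0.5871 -0.1922  0.2411] phi -38.91 F [-2.4  1.8  8.6] T [ 0.2   0.58 -0.  ] w 0.035 j6 104.9 t 15.05 tool x [ 0. -0. -1.]
```

>>> apply_moves([
  [-0.6,[0,0,0],[0,0,0]],
  [-0.6,[0,0,0],[0,0,0]],
  [-0.6,[0,0,0],[0,0,0]],
  [-0.6,[0,0,0],[-0.131,0,0]],
  [-0.6,[0,0,0],[-0.131,0,0]],
])

```text
time: 15.55
tcp_pos: [0.5873, -0.1923, 0.2394]
ee_rot: [-103.9, 90.0, 142.5]
contact_force: [0.3, 0.1, -0.1]
grip_width: 0.0681
```

>>> apply_moves([
  [-0.6,[0,0,0],[-0.131,0,0]],
  [-0.6,[0,0,0],[-0.131,0,0]],
  [-0.6,[0,0,0],[-0.131,0,0]],
  [-0.6,[0,0,0],[-0.131,0,0]],
  [-0.6,[0,0,0],[-0.131,0,0]],
])

```text
time: 16.05
tcp_pos: [0.5873, -0.1923, 0.2394]
ee_rot: [-145.1, 90.0, 138.9]
contact_force: [-0.1, -0.2, -0.7]
grip_width: 0.0683
```

>>> apply_moves([
  [-0.6,[0,0,0],[-0.131,0,0]],
  [-0.6,[0,0,0],[0,0,0]],
  [-0.6,[0,0,0],[0,0,0]],
])

```text
time: 16.35
tcp_pos: [0.5873, -0.1923, 0.2395]
ee_rot: [-151.4, 90.0, 139.6]
contact_force: [1.2, -0.4, -0.4]
grip_width: 0.0683
```

```bash
python3 st.py
```

```text
[ 0.5873 -0.1923  0.2395] phi 20.99 F [ 1.2 -0.4 -0.4] T [-0.    0.03 -0.04] w 0.0683 j6 45.0 t 16.35 tool x [-0.  0. -1.]
```

>>> apply_moves([
  [1,[-0.001,0,0],[0,0,0]],
  [1,[0,0,0],[0,0,0]],
  [1,[0,0,0],[0,0,0]],
  [1,[0,0,0],[0,0,0]],
  [1,[0,0,0],[0,0,0]],
], newtons=70)

```text
time: 16.85
tcp_pos: [0.5879, -0.1921, 0.2412]
ee_rot: [79.9, 89.9, 11.1]
contact_force: [2.8, 3.4, 3.3]
grip_width: 0.0346
```

>>> apply_moves([
  [1,[0,0,0],[0.1,0,0]],
  [1,[0,0,0],[0.1,0,0]],
  [1,[0,0,0],[0.1,0,0]],
  [1,[0,0,0],[0.1,0,0]],
  [1,[0,0,0],[0.1,0,0]],
])

```text
time: 17.35
tcp_pos: [0.5876, -0.1921, 0.2412]
ee_rot: [112.7, 89.9, 15.0]
contact_force: [0.7, 2.1, 4.4]
grip_width: 0.035
```

```bash
python3 st.py
```

```text
[ 0.5876 -0.1921  0.2412] phi -7.72 F [0.7 2.1 4.4] T [ 0.39 -0.22  0.11] w 0.035 j6 73.7 t 17.35 tool x [ 0.001  0.    -1.   ]
```

>>> apply_moves([
  [1,[0,0,0],[0.11,0,0]],
  [1,[0,0,0],[0.11,0,0]],
  [1,[0,0,0],[0.11,0,0]],
  [1,[0,0,0],[0.11,0,0]],
  [1,[0,0,0],[0.1,0,0]],
])

```text
time: 17.85
tcp_pos: [0.5873, -0.192, 0.2412]
ee_rot: [174.7, 90.0, 46.1]
contact_force: [-0.9, 2.4, 4.6]
grip_width: 0.0351
```

>>> apply_moves([
  [1,[0,0,0],[0,0,0]],
  [1,[0,0,0],[0,0,0]],
])

```text
time: 18.05
tcp_pos: [0.5874, -0.192, 0.2412]
ee_rot: [170.4, 90.0, 42.1]
contact_force: [0.2, 3.9, 7.0]
grip_width: 0.035
```

```bash
python3 st.py
```

```text
[ 0.5874 -0.192   0.2412] phi -38.31 F [0.2 3.9 7. ] T [ 0.48 -0.08 -0.05] w 0.035 j6 104.3 t 18.05 tool x [ 0.001  0.001 -1.   ]
```

>>> apply_moves([
  [-0.6,[0,0,0],[0,0,0]],
  [-0.6,[0,0,0],[0,0,0]],
  [-0.6,[0,0,0],[0,0,0]],
  [-0.6,[0,0,0],[-0.131,0,0]],
  [-0.6,[0,0,0],[-0.131,0,0]],
])

```text
time: 18.55
tcp_pos: [0.5871, -0.1925, 0.2404]
ee_rot: [-55.2, 90.0, -168.3]
contact_force: [-0.8, -0.2, 0.3]
grip_width: 0.0681
```

>>> apply_moves([
  [-0.6,[0,0,0],[-0.131,0,0]],
  [-0.6,[0,0,0],[-0.131,0,0]],
  [-0.6,[0,0,0],[-0.131,0,0]],
  [-0.6,[0,0,0],[-0.131,0,0]],
  [-0.6,[0,0,0],[-0.131,0,0]],
])

```text
time: 19.05
tcp_pos: [0.5871, -0.1925, 0.2404]
ee_rot: [-89.0, 90.0, -164.6]
contact_force: [0.4, -0.8, 0.1]
grip_width: 0.0683
```

>>> apply_moves([
  [-0.6,[0,0,0],[-0.131,0,0]],
  [-0.6,[0,0,0],[0,0,0]],
  [-0.6,[-0.001,0,0],[0,0,0]],
])

```text
time: 19.35
tcp_pos: [0.5871, -0.1924, 0.2414]
ee_rot: [-122.2, 90.0, 169.2]
contact_force: [0.3, 0.2, 0.9]
grip_width: 0.0685
```

>>> apply_moves([
  [1,[0,0,0],[0,0,0]],
  [1,[0,0,0],[0,0,0]],
  [1,[0,0,0],[0,0,0]],
  [1,[0,0,0],[0,0,0]],
  [1,[0,0,0],[0,0,0]],
])

```text
time: 19.85
tcp_pos: [0.5879, -0.1921, 0.2421]
ee_rot: [81.4, 89.9, 13.0]
contact_force: [3.2, 2.0, 2.5]
grip_width: 0.0347
```

```bash
python3 st.py
```

```text
[ 0.5879 -0.1921  0.2421] phi 21.61 F [3.2 2.  2.5] T [ 0.36 -0.31 -0.04] w 0.0347 j6 44.4 t 19.85 tool x [ 0.002  0.    -1.   ]
```

>>> apply_moves([
  [1,[0,0,0],[0.13,0,0]],
  [1,[0,0,0],[0.13,0,0]],
  [1,[0,0,0],[0.13,0,0]],
  [1,[0,0,0],[0.13,0,0]],
  [1,[0,0,0],[0.13,0,0]],
])

```text
time: 20.35
tcp_pos: [0.5875, -0.1921, 0.2422]
ee_rot: [117.8, 90.0, 11.9]
contact_force: [1.1, 2.3, 3.8]
grip_width: 0.0345
```

>>> apply_moves([
  [1,[0,0,0],[0.05,0,0]],
  [1,[0,0,0],[0.05,0,0]],
  [1,[0,0,0],[0,0,0]],
])

```text
time: 20.65
tcp_pos: [0.5875, -0.1921, 0.2421]
ee_rot: [136.5, 89.9, 25.1]
contact_force: [0.5, 2.1, 4.7]
grip_width: 0.035
```

```bash
python3 st.py
```

```text
[ 0.5875 -0.1921  0.2421] phi -21.35 F [0.5 2.1 4.7] T [ 0.45 -0.25  0.03] w 0.035 j6 87.4 t 20.65 tool x [ 0.001  0.    -1.   ]
```

>>> apply_moves([
  [1,[0,0,0],[0.03,0,0]],
  [1,[0,0,0],[0.03,0,0]],
  [1,[0,0,0],[0,0,0]],
])

```text
time: 20.95
tcp_pos: [0.5874, -0.1921, 0.2422]
ee_rot: [147.8, 89.9, 33.1]
contact_force: [2.0, 2.7, 5.2]
grip_width: 0.035
```

```bash
python3 st.py
```

```text
[ 0.5874 -0.1921  0.2422] phi -24.75 F [2.  2.7 5.2] T [ 0.59 -0.13 -0.05] w 0.035 j6 90.8 t 20.95 tool x [ 0.001  0.001 -1.   ]
```

>>> apply_moves([
  [1,[0,0,0],[0.02,0,0]],
  [1,[0,0,0],[0.02,0,0]],
  [1,[0,0,0],[0,0,0]],
])

```text
time: 21.25
tcp_pos: [0.5874, -0.1921, 0.2422]
ee_rot: [37.6, 90.0, -79.2]
contact_force: [0.1, 1.8, 4.9]
grip_width: 0.0348
```

```bash
python3 st.py
```

```text
[ 0.5874 -0.1921  0.2422] phi -26.77 F [0.1 1.8 4.9] T [0.21 0.06 1.78] w 0.0348 j6 92.8 t 21.25 tool x [ 0.    -0.001 -1.   ]
```

>>> apply_moves([
  [1,[0,0,0],[0.02,0,0]],
  [1,[0,0,0],[0.02,0,0]],
  [1,[0,0,0],[0,0,0]],
])

```text
time: 21.55
tcp_pos: [0.5875, -0.1918, 0.2423]
ee_rot: [101.1, 90.0, -17.8]
contact_force: [0.4, 1.3, 6.2]
grip_width: 0.0348
```

```bash
python3 st.py
```

```text
[ 0.5875 -0.1918  0.2423] phi -28.86 F [0.4 1.3 6.2] T [0.54 0.08 2.89] w 0.0348 j6 94.9 t 21.55 tool x [ 0.001 -0.    -1.   ]
```

The torque jumped to 2.9 Nm at jaw angle about −26°, the expected 180° position, so the cam is at its stop. I release, retreat and check.

>>> apply_moves([
  [-1,[0,0,0],[0,0,0]],
  [-1,[0,0,0],[0,0,0]],
  [-1,[0,0,0],[0,0,0]],
  [-1,[0,0,0],[0,0,0]],
  [-1,[0,0,0],[0,0,0]],
])

```text
time: 22.05
tcp_pos: [0.5871, -0.1925, 0.2415]
ee_rot: [-53.1, 90.0, -172.5]
contact_force: [0.1, -0.4, -0.4]
grip_width: 0.0853
```

>>> apply_moves([
  [-1,[-0.03,0,0],[0,0,0]],
  [-1,[-0.04,0,0],[0,0,0]],
  [-1,[-0.04,0,-0.02],[-0.13,0,0]],
  [-1,[-0.04,0,-0.04],[-0.13,0,0]],
  [-1,[0,0,-0.04],[-0.13,0,0]],
])

```text
time: 22.55
tcp_pos: [0.6221, -0.1039, 0.3935]
ee_rot: [80.2, 89.3, -16.7]
contact_force: [1.3, -0.4, -0.3]
grip_width: 0.0857
```

>>> apply_moves([
  [-1,[0,0,0],[-0.13,0,0]],
  [-1,[0,0,0],[0,0,0]],
  [-1,[0,0,0],[0,0,0]],
  [-1,[0,0,0],[0,0,0]],
])

```text
time: 22.95
tcp_pos: [0.62, -0.1041, 0.3866]
ee_rot: [-99.5, 90.0, 170.7]
contact_force: [0.6, 0.3, -0.3]
grip_width: 0.0854
```

```bash
python3 chk.py w6.png; python3 - <<'E'
from h import *
s=arm.snapshot("scene"); save(s,"s2.png",1.5)
E
```

```text
[ 0.62004947 -0.10410984  0.38660323] 0.229311499963096 [ 0.6481139   0.31065344 -0.31106719] 22.95
plate 4304 [-53.7   1.2] [ 89.7 112.4] 1.3 z 22.8
block 1090 [-57.7   2.1] [40.  26.1] 1.2 z 80.7
flange 828 [-13.    2.9] [10.5 95.4] 1.4 z 62.1
head 53 [31.1  0.2] [ 3.4 29.3] 1.4 z 52.9
posts 366 [ 8.  37.2] [14. 34.] 0.0 z 59.5
posts 361 [  8.  -36.5] [14.2 33.8] 0.3 z 59.5
fin 315 [112.4   0.4] [ 9.7 46.4] 89.9 z 94.3
knob 920 [64.   0.6] [(np.float64(109.30811441044264), np.float64(0.0), array([36.8, 35.9, 36.7])), (np.float64(109.3237535248188), np.float64(59.0), array([35.8, 36.5, 37. ])), (np.float64(109.46293517204813), np.float64(1.0), array([36.6, 36.1, 36.8])), (np.float64(109.6764097462979), np.float64(58.0), array([36. , 36.4, 37.2]))]
red 48 [87.37851175 35.43690516 64.58745912] angle 57.72746663715105
```

View pics/w6.png

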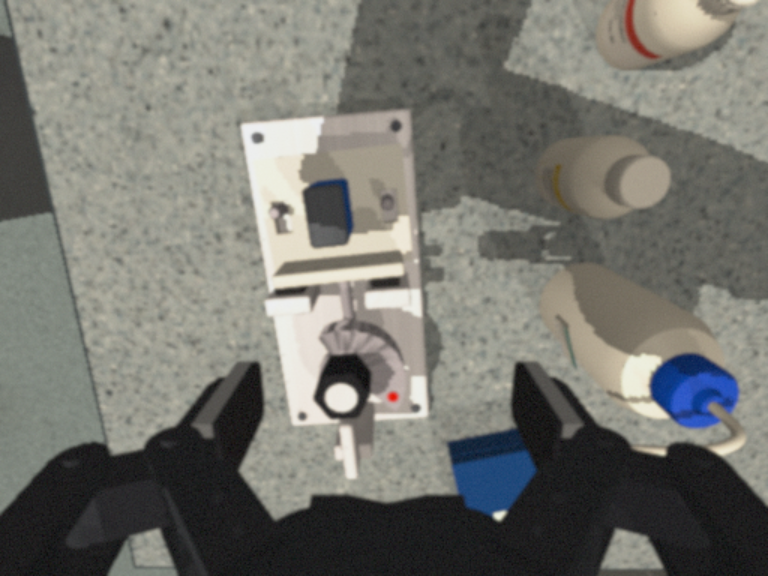

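The cell has been drawn in 8.5 mm to about −53.3, the red dot has swung 166° to px (392,397), and the knob is at 180°. The numbers also show about 1.3° of yaw and perhaps 1 mm of lift. I'll check those from the same viewpoint as before with a plane fit.

>>> apply_moves([
  [-1,[-0.005,-0.021,0],[-0.04,0,0]],
  [-1,[0,-0.021,-0.012],[-0.04,0,0]],
  [-1,[0,0,0],[0,0,0]],
  [-1,[0,0,0],[0,0,0]],
  [-1,[0,0,0],[0,0,0]],
])

```text
time: 23.55
tcp_pos: [0.5783, -0.093, 0.3921]
ee_rot: [73.2, 89.9, -11.8]
contact_force: [0.3, -0.5, -1.0]
grip_width: 0.0854
```

```bash
cat >> chk.py <<'E'
m=ok&(abs(Q[...,2]-22.5)<5)&(Q[...,0]>-92)&(Q[...,0]<-28)&(abs(Q[...,1])<50)
q=Q[m]; A=np.c_[q[:,0]+55,q[:,1],np.ones(len(q))]
for _ in range(4):
    k=np.linalg.lstsq(A,q[:,2],rcond=None)[0]; e=abs(A@k-q[:,2]); A,q=A[e<1.5],q[e<1.5]
print("plane slope deg x,y",np.degrees(k[:2]).round(2),"z0",k[2].round(2))
for nm,x0,x1 in (("dock rear",-120,-105),("dock front",20,60)):
    m=ok&(abs(Q[...,2]-12)<3)&(Q[...,0]>x0)&(Q[...,0]<x1)&(abs(Q[...,1])>30)&(abs(Q[...,1])<58); print(nm,np.median(Q[m][:,2]))
E
python3 chk.py w7.png; python3 - <<'E'
from h import *
s=arm.snapshot("wrist"); d={k:v for k,v in s.items()}; np.savez("w7.npz",**d)
for k,z in dict(cell_grip=.064,bolt_head=.054,cam_knob=.082).items():
    for r in arm.landmark_of(s,k)[:1]: print(k,round(r["p"],2),np.round(r["centre"],1),np.round(ray(s,r["centre"],z),4))
E
```

```text
[ 0.57829333 -0.092996    0.39212144] 4.921442890363967 [ 0.29137821 -0.47606379 -1.04418275] 23.55
plate 4221 [-53.7   1.4] [ 89.5 112.1] 1.4 z 22.9
block 1006 [-57.4   1.9] [40.1 25.4] 1.1 z 80.8
flange 783 [-13.2   2.9] [10.5 95.8] 1.3 z 62.0
head 52 [30.9 -0.3] [ 3.6 28.4] 1.8 z 53.7
posts 349 [  7.9 -37.3] [33.3 13.7] 90.0 z 59.5
posts 350 [ 7.8 36.8] [13.5 33.2] 0.4 z 59.5
fin 298 [ 1.123e+02 -1.000e-01] [46.5  9.2] 0.4 z 94.2
knob 848 [63.9  0.1] [(np.float64(109.05752898357613), np.float64(0.0), array([36.5, 36.6, 36. ])), (np.float64(109.11315905355912), np.float64(59.0), array([36.7, 36.1, 36.3])), (np.float64(109.20536089828562), np.float64(1.0), array([36.7, 36.4, 36.1])), (np.float64(109.26544298021781), np.float64(58.0), array([37. , 36.2, 36.1]))]
red 45 [87.15220962 35.44159244 64.6828702 ] angle 57.99320512105471
plane slope deg x,y [-0.82 -0.74] z0 22.92
dock rear 11.738422705155884
dock front 11.582291074998757
cell_grip 0.56 [261.2 152.5] [ 0.5793 -0.0695  0.064 ]
cam_knob 0.59 [259.8 266.7] [ 0.5888 -0.1952  0.082 ]
```

The plane fit confirms it: the hook's drag leaned the cell slightly, with the rear right corner about 2 mm up and 1.4° of yaw. I'll take the block again in the aligned pose, square it, press it down flat and let go.

```bash
python3 - <<'E'
from h import *
plan([([.5773,-.0687,.29],4.75,.04)])
E
```

```text
wp [ 0.5773 -0.0687  0.29  ] 4.75 3 rows
  first [[0.034, 0.0004, -0.008], [0.0013, -0.0, -0.0]]  last [[0.034, 0.0004, -0.008], [0.0013, -0.0, -0.0]]
```

>>> apply_moves([
  [-1,[0.034,0.0005,-0.008],[0.003,0,0]],
  [-1,[0.034,0,-0.008],[0,0,0]],
  [-1,[0.03,0,-0.008],[0,0,0]],
  [-1,[0,0,0],[0,0,0]],
  [-1,[0,0,0],[0,0,0]],
])

```text
time: 24.3
tcp_pos: [0.5763, -0.0685, 0.2942]
ee_rot: [-99.9, 89.9, 174.9]
contact_force: [0.1, 0.3, -0.3]
grip_width: 0.0852
```

```bash
python3 st.py; python3 - <<'E'
from h import *
plan([([.5773,-.0687,.225],4.75,.03)])
E
```

```text
[ 0.5763 -0.0685  0.2942] phi 4.83 F [ 0.1  0.3 -0.3] T [-0.03  0.   -0.03] w 0.0852 j6 72.1 t 24.3 tool x [-0.001  0.    -1.   ]
wp [ 0.5773 -0.0687  0.225 ] 4.75 3 rows
  first [[0.0231, 0.0004, 0.0001], [0.0004, -0.0001, 0.0003]]  last [[0.0231, 0.0003, 0.0001], [0.0004, -0.0001, 0.0003]]
```

>>> apply_moves([
  [-1,[0.025,0.0005,0],[0,0,0]],
  [-1,[0.025,0.0005,0],[0,0,0]],
  [-1,[0.022,0,0],[0,0,0]],
  [-1,[0,0,0],[0,0,0]],
  [-1,[0,0,0],[0,0,0]],
])

```text
time: 24.8
tcp_pos: [0.5783, -0.069, 0.2239]
ee_rot: [71.3, 89.9, -13.9]
contact_force: [-0.1, -0.6, 1.0]
grip_width: 0.0852
```

```bash
python3 st.py
```

```text
[ 0.5783 -0.069   0.2239] phi 4.79 F [-0.1 -0.6  1. ] T [ 0.01  0.02 -0.03] w 0.0852 j6 72.2 t 24.8 tool x [ 0.002 -0.001 -1.   ]
```

>>> apply_moves([
  [-1,[0.0035,-0.001,0],[0,0,0]],
  [-1,[0,0,0],[0,0,0]],
  [1,[0,0,0],[0,0,0]],
  [1,[0,0,0],[0,0,0]],
  [1,[0,0,0],[0,0,0]],
], newtons=60)

```text
time: 25.3
tcp_pos: [0.5763, -0.0685, 0.2188]
ee_rot: [86.5, 90.0, 1.4]
contact_force: [0.1, 0.1, 0.1]
grip_width: 0.0439
```

>>> apply_moves([
  [1,[0,0,0],[0,0,0]],
  [1,[0,0,0],[0,0,0]],
  [1,[0,0,0],[0,0,0]],
  [1,[0,0,0],[0,0,0]],
])

```text
time: 25.7
tcp_pos: [0.5774, -0.0684, 0.2192]
ee_rot: [96.9, 89.8, 11.7]
contact_force: [4.8, 2.1, 1.4]
grip_width: 0.0249
```

```bash
python3 st.py; python3 al.py
```

```text
[ 0.5774 -0.0684  0.2192] phi 4.8 F [4.8 2.1 1.4] T [ 0.44 -0.82 -0.37] w 0.0249 j6 72.2 t 25.7 tool x [ 0.003  0.001 -1.   ]
[ 0.57743436 -0.06843382  0.21921629] 4.802817483458099 [4.81672455 2.13962347 1.37277658] 0.024876841110762302 [-0.1   0.03 -0.02  0.11 -0.02  0.12]
[ 0.57744408 -0.06843264  0.21920624]
 mid -0.0009 width 0.112 n 8
dock part 8723 -0.0659467721499108 -0.04000003652810955
 mid -0.0018 width 0.1289 n 7
```

>>> apply_moves([
  [1,[0.001,-0.0005,0],[0,0,0]],
  [1,[0.001,-0.0005,0],[0,0,0]],
  [1,[0,0,0],[0,0,0]],
])

```text
time: 26.05
tcp_pos: [0.5771, -0.0683, 0.219]
ee_rot: [93.2, 89.7, 8.0]
contact_force: [3.9, 3.8, 9.8]
grip_width: 0.0254
```

```bash
python3 st.py
```

```text
[ 0.5771 -0.0683  0.219 ] phi 4.8 F [3.9 3.8 9.8] T [ 0.65 -0.13 -0.54] w 0.0254 j6 72.2 t 26.05 tool x [ 0.006  0.001 -1.   ]
```

>>> apply_moves([
  [1,[0.001,0,0],[0,0,0]],
  [1,[0.0005,0,0],[0,0,0]],
  [1,[0,0,0],[0,0,0]],
])

```text
time: 26.35
tcp_pos: [0.5771, -0.0682, 0.2188]
ee_rot: [90.5, 89.6, 5.3]
contact_force: [1.5, 6.6, 18.6]
grip_width: 0.0249
```

```bash
python3 st.py
```

```text
[ 0.5771 -0.0682  0.2188] phi 4.8 F [ 1.5  6.6 18.6] T [ 0.74  0.66 -0.65] w 0.0249 j6 72.2 t 26.35 tool x [ 0.007  0.001 -1.   ]
```

>>> apply_moves([
  [-1,[0,0,0],[0,0,0]],
  [-1,[0,0,0],[0,0,0]],
  [-1,[0,0,0],[0,0,0]],
  [-1,[0,0,0],[0,0,0]],
  [-1,[0,0,0],[0,0,0]],
])

```text
time: 26.85
tcp_pos: [0.5749, -0.0686, 0.2145]
ee_rot: [-102.9, 89.9, 171.9]
contact_force: [-1.1, -0.2, -0.1]
grip_width: 0.0853
```

>>> apply_moves([
  [-1,[-0.012,0,0],[0,0,0]],
  [-1,[-0.03,0,0],[0,0,0]],
  [-1,[-0.045,0,0],[0,0,0]],
  [-1,[-0.045,0,0],[0,0,0]],
  [-1,[-0.042,0,0.015],[0,0,0]],
])

```text
time: 27.35
tcp_pos: [0.576, -0.0824, 0.3921]
ee_rot: [109.4, 89.9, 24.3]
contact_force: [1.6, -0.3, -0.2]
grip_width: 0.0854
```

>>> apply_moves([
  [-1,[0,0,0.01],[0,0,0]],
  [-1,[0,0,0],[0,0,0]],
  [-1,[0,0,0],[0,0,0]],
  [-1,[0,0,0],[0,0,0]],
])

```text
time: 27.75
tcp_pos: [0.5767, -0.093, 0.3873]
ee_rot: [-115.6, 89.8, 159.2]
contact_force: [0.1, 0.1, -1.0]
grip_width: 0.0857
```

```bash
python3 chk.py w8.png
```

```text
[ 0.5766724  -0.09304212  0.3873232 ] 4.82705078908306 [ 0.08676855  0.06477897 -0.96945766] 27.75
plate 4985 [-53.1   1. ] [ 89.4 112.2] 0.1 z 22.1
block 1036 [-58.1   0.9] [40.1 25.3] 1.2 z 79.9
flange 783 [-13.6   1.1] [94.2 10.1] 89.7 z 61.6
head 59 [30.9 -0.4] [ 3.3 29.3] 2.0 z 53.2
posts 350 [  7.8 -36.9] [33.7 13.6] 89.7 z 59.6
posts 349 [ 7.7 37.2] [33.9 13.4] 89.9 z 59.5
fin 311 [113.    0.3] [47.5  9.1] 0.2 z 94.3
knob 888 [64.   0.2] [(np.float64(108.45501848999751), np.float64(2.0), array([36.8, 35.9, 35.7])), (np.float64(108.49242619232515), np.float64(3.0), array([36.9, 35.8, 35.7])), (np.float64(108.68761903725931), np.float64(1.0), array([36.7, 36. , 35.9])), (np.float64(108.84054090594283), np.float64(4.0), array([37. , 36. , 35.9]))]
red 45 [85.94585153 36.3842613  64.41218995] angle 60.071637221220215
plane slope deg x,y [-0.31  0.24] z0 22.08
dock rear 11.74802637811853
dock front 11.723677581436341
```

The cell is now flat and straight at dock (−53.1, 1.0), but squaring it pulled the cam back about 2°. I'll regrip the knob and press it to its stop again.

```bash
python3 - <<'E'
from h import *
plan([([.5873,-.1922,.305],-24),([.5873,-.1922,.2415],-24,.035)])
E
```

```text
wp [ 0.5873 -0.1922  0.305 ] -24 4 rows
  first [[0.0205, 0.0006, 0.025], [0.1258, -0.0002, 0.0009]]  last [[0.0206, 0.0097, 0.023], [0.1258, -0.0002, 0.0009]]
    [[0.0205, 0.0006, 0.025], [0.1258, -0.0002, 0.0009]]
    [[0.0206, 0.0037, 0.0247], [0.1258, -0.0002, 0.0009]]
    [[0.0206, 0.0068, 0.024], [0.1258, -0.0002, 0.0009]]
    [[0.0206, 0.0097, 0.023], [0.1258, -0.0002, 0.0009]]
wp [ 0.5873 -0.1922  0.2415] -24 2 rows
  first [[0.0318, 0.0, 0.0], [0.0, 0.0, 0.0]]  last [[0.0318, 0.0, 0.0], [0.0, 0.0, 0.0]]
```

>>> apply_moves([
  [-1,[0.0205,0.0005,0.025],[0.126,0,0]],
  [-1,[0.0205,0.0035,0.0245],[0.126,0,0]],
  [-1,[0.0205,0.007,0.024],[0.126,0,0]],
  [-1,[0.0205,0.0095,0.023],[0.126,0,0]],
  [-1,[0,0,0],[0,0,0]],
])

```text
time: 28.3
tcp_pos: [0.5863, -0.1942, 0.3024]
ee_rot: [-83.4, 89.6, 162.3]
contact_force: [-0.4, 0.1, -0.4]
grip_width: 0.0853
```

>>> apply_moves([
  [-1,[0.02,0,0],[0,0,0]],
  [-1,[0.01,0,0],[0,0,0]],
  [-1,[0,0,0],[0,0,0]],
  [-1,[0,0,0],[0,0,0]],
])

```text
time: 28.7
tcp_pos: [0.5877, -0.1919, 0.2773]
ee_rot: [-108.3, 90.0, 137.7]
contact_force: [0.1, -0.1, 0.2]
grip_width: 0.0856
```

```bash
python3 st.py; python3 - <<'E'
from h import *
plan([([.5873,-.1922,.2415],-24,.035)])
E
```

```text
[ 0.5877 -0.1919  0.2773] phi -23.99 F [ 0.1 -0.1  0.2] T [ 0.02  0.03 -0.03] w 0.0856 j6 90.0 t 28.7 tool x [-0.  0. -1.]
wp [ 0.5873 -0.1922  0.2415] -24 2 rows
  first [[0.0179, -0.0001, 0.0002], [0.0001, -0.0001, 0.0003]]  last [[0.0179, -0.0001, 0.0002], [0.0001, -0.0001, 0.0003]]
```

>>> apply_moves([
  [-1,[0.02,0,0],[0,0,0]],
  [-1,[0.0155,0,0.0005],[0,0,0]],
  [-1,[0,0,0],[0,0,0]],
  [1,[0,0,0],[0,0,0]],
  [1,[0,0,0],[0,0,0]],
])

```text
time: 29.2
tcp_pos: [0.5882, -0.1932, 0.2431]
ee_rot: [92.6, 89.9, -21.4]
contact_force: [-0.3, 0.3, 0.3]
grip_width: 0.0591
```

>>> apply_moves([
  [1,[0,0,0],[0,0,0]],
  [1,[0,0,0],[0,0,0]],
  [1,[0,0,0],[0.015,0,0]],
  [1,[0,0,0],[0.015,0,0]],
  [1,[0,0,0],[0,0,0]],
])

```text
time: 29.7
tcp_pos: [0.5872, -0.1929, 0.243]
ee_rot: [-125.8, 90.0, 118.4]
contact_force: [-3.8, 1.5, 6.5]
grip_width: 0.0348
```

```bash
python3 st.py
```

```text
[ 0.5872 -0.1929  0.243 ] phi -25.79 F [-3.8  1.5  6.5] T [ 0.36  0.7  -0.02] w 0.0348 j6 91.7 t 29.7 tool x [-0.  0. -1.]
```

>>> apply_moves([
  [1,[0,0,0],[0.012,0,0]],
  [1,[0,0,0],[0.012,0,0]],
  [1,[0,0,0],[0,0,0]],
])

```text
time: 30.0
tcp_pos: [0.5872, -0.1928, 0.243]
ee_rot: [2.1, 90.0, -114.8]
contact_force: [-3.2, -0.2, 6.8]
grip_width: 0.0349
```

```bash
python3 st.py
```

```text
[ 0.5872 -0.1928  0.243 ] phi -26.92 F [-3.2 -0.2  6.8] T [0.18 0.8  1.37] w 0.0349 j6 92.9 t 30.0 tool x [-0.    -0.001 -1.   ]
```

>>> apply_moves([
  [1,[0,0,0],[0.012,0,0]],
  [1,[0,0,0],[0,0,0]],
])

```text
time: 30.2
tcp_pos: [0.5872, -0.1927, 0.243]
ee_rot: [3.5, 89.9, -113.9]
contact_force: [-4.7, -0.1, 7.3]
grip_width: 0.0349
```

```bash
python3 st.py
```

```text
[ 0.5872 -0.1927  0.243 ] phi -27.45 F [-4.7 -0.1  7.3] T [0.05 0.84 2.42] w 0.0349 j6 93.4 t 30.2 tool x [-0.    -0.001 -1.   ]
```

At the stop again (2.4 Nm). I release, retreat and check.

>>> apply_moves([
  [-1,[0,0,0],[0,0,0]],
  [-1,[0,0,0],[0,0,0]],
  [-1,[0,0,0],[0,0,0]],
  [-1,[0,0,0],[0,0,0]],
  [-1,[0,0,0],[0,0,0]],
])

```text
time: 30.7
tcp_pos: [0.5876, -0.1931, 0.2415]
ee_rot: [169.5, 90.0, 51.6]
contact_force: [-0.2, -0.3, -0.7]
grip_width: 0.0851
```

>>> apply_moves([
  [-1,[-0.03,0,0],[0,0,0]],
  [-1,[-0.04,0,0],[0,0,0]],
  [-1,[-0.04,-0.005,-0.02],[-0.13,0,0]],
  [-1,[-0.036,-0.015,-0.04],[-0.13,0,0]],
  [-1,[0,-0.015,-0.035],[-0.13,0,0]],
])

```text
time: 31.2
tcp_pos: [0.5875, -0.0973, 0.3894]
ee_rot: [82.2, 89.4, -13.0]
contact_force: [0.7, 0.1, 0.7]
grip_width: 0.0854
```

>>> apply_moves([
  [-1,[0,0,0],[-0.13,0,0]],
  [-1,[0,0,0],[-0.04,0,0]],
  [-1,[0,0,0],[0,0,0]],
  [-1,[0,0,0],[0,0,0]],
])

```text
time: 31.6
tcp_pos: [0.5856, -0.0974, 0.3836]
ee_rot: [-146.6, 90.0, 127.6]
contact_force: [1.2, -0.1, -0.7]
grip_width: 0.0855
```

```bash
python3 chk.py w9.png; python3 - <<'E'
from h import *
s=arm.snapshot("top"); save(s,"top2.png",1.5)
a=cv2.imread("pics/top.png").astype(int); b=cv2.imread("pics/top2.png").astype(int)
cv2.imwrite("pics/both.png",np.hstack([cv2.imread("pics/w9.png")[::2,::2],cv2.imread("pics/top2.png")[::2,::2]]))
E
```

```text
[ 0.58556983 -0.09743691  0.38364415] 4.173768283606017 [ 1.23245126 -0.06254596 -0.68155091] 31.6
plate 5204 [-53.4   1.1] [ 89.8 112.3] 0.1 z 21.9
block 1078 [-58.5   0.6] [25.4 39.1] 89.8 z 79.7
flange 822 [-13.4   0.6] [10.4 95. ] 0.1 z 61.6
head 56 [31.  -0.1] [ 3.4 29.8] 1.7 z 53.6
posts 366 [ 8.  36.8] [14.3 33.3] 0.5 z 59.4
posts 357 [  7.7 -37.1] [33.4 13.4] 89.4 z 59.6
fin 312 [112.4   0.3] [ 9.  47.9] 89.4 z 94.3
knob 914 [63.8  0.2] [(np.float64(113.72538100399865), np.float64(1.0), array([41.7, 35.8, 36.2])), (np.float64(113.89663263334293), np.float64(2.0), array([41.7, 35.9, 36.3])), (np.float64(113.97385916557354), np.float64(0.0), array([41.9, 35.7, 36.4])), (np.float64(114.18260681274592), np.float64(3.0), array([41.7, 36.2, 36.3]))]
red 47 [87.44358968 35.08316855 64.54689674] angle 57.39192498541059
plane slope deg x,y [-0.04  0.23] z0 21.86
dock rear 11.766660157500132
dock front 11.7380691598314
```

View pics/both.png

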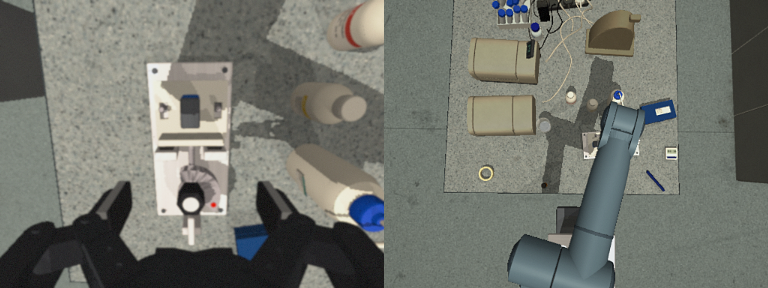

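Now the cell is flat, straight and drawn in, the cam is at its stop with the red dot back at 57.4°, and the bystanders are where they were. I'm handing in.

```bash
python3 -c "
from cell import arm; print(arm.close_job())"
```

```text
the job is handed in; nothing more can be done
None
```

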